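Size a spice jar in the bench caliper

ROBOT

A 6-joint arm with a two-finger parallel gripper is mounted at the origin on the work surface. World frame = base frame: x ahead of the robot, y to its left, z up, the work surface at z = 0. Lengths are in m, angles in rad, forces in N, time in s.
With the tool pointing down it reaches from about 0.3 to 0.75 m from the base axis. Payload 8.5 kg.
Tool frame: the origin (TCP) lies midway between the tips of the shut fingers; the grasp point (between the pads) lies 19 mm behind it; z points along the fingers, y is the line along which they close (so a half turn about z gives the same grasp; the last joint's range is limited). The gripper opens to 88 mm and grips with 3 to 60 N. Pads are 18 mm wide; open, the fingers measure 123 mm over their backs; the gripper's body (75 mm by 187 mm) begins 45 mm behind the grasp point.
Start: joints at [-1.402, 0.381, 1.297, -0, 1.464, -0.215], TCP at [0.206, -0.51, 0.239] pointing down, gripper open.
Joint ranges: [-3.11, 3.11], [-0.89, 2.33], [0.22, 2.48], [-1.42, 4.56], [0.17, 2.85], [-2.88, 2.88]. Speed limits (rad/s): [2.39, 2.39, 3.14, 3.14, 3.14, 3.14].

INTERFACE

Orientations are given as a unit quaternion [x, y, z, w].
In Python, from plant import ctrl gives the robot as it stands.
- The arm moves only by the tool apply_moves, never from a script. Its argument "series" is a list of rows, each an object of numbers: "tx", "ty", "tz": the shift along the tool's x, y, z normalised to -1 to 1, where 1 is 0.3 m; "wx", "wy", "wz": the turn, a rotation vector about the tool's x, y, z normalised to -1 to 1, where 1 is 1.5 rad; "grip": the closure in counts, from 0 (fully open) to 255 (shut). A call has exactly 10 rows; each row is the pose to reach, as a shift and turn from the pose commanded when the call began, along the tool's axes at that moment; what a row does not reach only later rows make up. A row lasts 1/12 s, in which the tool goes at most 41.7 mm and 7.16 degrees, less where a joint would pass 70% of its speed; a pose out of reach is approached as far as the arm can. A call with a number of a shift or a turn outside -1 to 1 is refused whole. A call with a gripper value outside its range is refused whole. The fingers move at their own pace and stop on an object; the grip force is fixed at half the most. Time passes only in rows, so rows that repeat a pose let the fingers close, or fill a call up. It gives the time, the measured TCP pose, the force, the opening and the grip force at its end, in the units of the state.
- ctrl.sense(): the state, without advancing time (a new reading comes with each control period).
- ctrl.grab_frame(name): name is "side" or "top"; returns a dict with "image" (384x512x3 uint8, red, green, blue), "range_z" (384x512 float32, m along the optical axis (not along the pixel's ray), 0 where there is no reading), "intrinsics" (3x3 intrinsics, pixels), "R" (3x3) and "t" (3): a world point X has camera coordinates R X + t. Camera axes: x right, y down, z forward; pixel columns grow to the right and rows downward; lengths in m; the calibration is good to about 2 mm. A picture is of the moment at which its call begins.
- ctrl.close_job(): hands the job in; it is judged then, once.
The state is a dict: "time_s": time; "joint_positions": joint angles; "dq": joint speeds; "tau": joint torques, N m; "tcp_pos": TCP position; "tcp_rot": TCP orientation; "force": force on the tool from outside, world axes, zero at the start; "moment": the same for the moment, N m; "grip_width": finger opening in m; "grip_force": force on a finger pad.
Only numpy, scipy, OpenCV 4.12 (cv2) and the standard library are available. Lean on these libraries where they do the work, as an engineer would, in place of code of your own. Each camera call takes 0.05 s, during which the arm holds its last target. There are 200 camera calls.

TASK

Pull open the drawer of the spice cabinet (it has a brass tab), take the spice jar out, keeping it upright, and stand it on the caliper's bed between the two jaws. Then slide the red-finned jaw gently shut on the jar until the yellow sprung jaw behind the jar gives about half-way, and let go, leaving the jar nipped upright between the jaws and the other things on the table undisturbed.

Things in the scene. Friction and masses are not known exactly. Their poses are not given: they have to be found in the camera images.
- drawer_pull (a point): grip point in the upright brass tab on the drawer's front: tab 12 mm thick (along y), standing 46 mm out of the front, 40 mm tall; this point is 32 mm out from the front, half-way up the tab, 60 mm above the table. Own x axis points into the cabinet, y along its width, z up; the drawer opens towards -x. Pinch it along y
- cabinet: low wooden spice cabinet, fixed, 250 mm wide; origin on the table 95 mm in front (-x) of the drawer's closed front; axes as the tab's. Its dark top board overhangs that front by 25 mm, underside 130 mm above the table, jars on it to 215 mm: an upright gripper does not fit over the tab of the shut drawer, so tilt it about 35 degrees, leaning back from the cabinet (less once it slides)
- drawer (a joint): how far the drawer is open, m: 0 shut, 0.165 fully open (stop). Slides with about 2 N of friction, stays where it is left. The drawer is 190 mm wide inside, its floor 22 mm above the table, side walls 60 mm and front 90 mm above the table
- jar_center (a point): centre (half-way up) of the spice jar, an upright cylinder 46 mm in diameter and 62 mm tall, amber glass below and a 28 mm tall steel lid above, about 0.15 kg. It starts standing on the drawer's floor, its centre about 77 mm further into the cabinet (x) than the tab's grip point; own z axis up along the jar
- caliper: bench caliper, fixed: pale wooden bed 130 (x) by 310 mm (y), top face 12 mm above the table, steel rail 24 mm high along its +x edge. Origin on the table; own y axis is the sliding direction. Both jaws are 70 mm wide (x) upright plates centred on x = 0, from the bed to 65 mm above the table. Yellow jaw's face at y = -110 mm; the steel jaw with the red fin is on its +y side
- bed_spot (a point): point on the top face of the bed between the open jaws, 60 mm in +y from the yellow jaw's face: a good spot for the middle of the jar's foot. Axes as the caliper's
- jaw (a joint): gap in m between the steel jaw's face and the yellow jaw's undisturbed face: starts at 0.12 to 0.138; grows to +y of the caliper, limits 0 and 0.14. Slides with about 7 N of friction and stays where it is left, also against the yellow jaw's spring
- jaw_fin (a point): grip point on the red upright fin by which the steel jaw is slid: fin 14 mm thick (along the slide, y) and 30 mm wide (x), its top 98 mm above the table, this point 77 mm above the table, 85 mm behind (+y of) the jaw's face; the fin stands on a carriage 29 mm high. Axes as the caliper's, so push it towards -y to shut the jaw
- anvil (a joint): how far the yellow sprung jaw has been pushed back (to -y of the caliper), m: 0 free, 0.012 at its hard stop; spring 0.45 N per mm. Half-way is 0.006; with the 46 mm jar nipped, joint jaw then reads 0.040
- anvil_face (a point): middle of the yellow jaw's face, 40 mm above the table; moves with that jaw. Axes as the caliper's
- bottle: bystander: clear water bottle, 64 mm in diameter, 190 mm tall, origin at the centre of its foot
- mortar: bystander: brass cup, 68 mm in diameter, 60 mm tall, origin at the centre of its foot
- beaker: bystander: white ceramic beaker, 68 mm in diameter, 70 mm tall, origin at the centre of its foot

How it is judged:
On the way, in this order (a step that is already met when the one before it is completed fails the run):
1. the drawer is pulled open, by at least 70 mm (value of joint drawer above 0.07 m), for 0.2 s.
2. the jar stands upright on the bed between the jaws, let go (z of jar_center in the frame of caliper between 0.039 and 0.046 m and x of jar_center in the frame of caliper between -0.025 and 0.025 m and angle between jar_center's own z axis and vertical below 0.1 rad and contact force between the fingers and jar below 0.05 N and y of jar_center in the frame of anvil_face above 0.018 m and value of joint jaw above 0.06 m), for 0.2 s.
At the end, for the whole second after the job is handed in: the jar stands upright (within 0.1 rad) on the caliper's bed, within 25 mm of the middle of the jaws' width, touched by both jaws (more than 0.3 N each), the yellow sprung jaw pushed back by 2.5 to 9.5 mm; all at rest and let go. The drawer may stay open (z of jar_center in the frame of caliper between 0.039 and 0.046 m and x of jar_center in the frame of caliper between -0.025 and 0.025 m and angle between jar_center's own z axis and vertical below 0.1 rad and value of joint anvil between 0.0025 and 0.0095 m and contact force between each of jaw, anvil and jar above 0.3 N and linear speed of jar below 0.01 m/s).
It fails at once if the jar is squeezed hard (over 20 N) between the jaws (contact force between any of jaw, anvil and jar above 20 N).
It fails at once if the jar is tipped (over 0.6 rad) (angle between jar_center's own z axis and vertical above 0.6 rad).
It fails at once if a bystander is moved by more than 30 mm or tipped over (0.5 rad) (distance of any of bottle, mortar, beaker from where it was at the start of the episode above 0.03 m or angle between any of bottle, mortar, beaker's own z axis and vertical above 0.5 rad).
It also fails if it takes over 72 s, if anything falls off the work surface, if the arm or the gripper's body presses on something with over 40 N, if the wrist force passes 120 N, or if a joint passes its speed limit or range.

## Working session

There is one attempt and no reset: what is moved stays moved. The work goes in short steps, Python scripts to look and compute and a tool call to move; the robot and the scene stay as the last step left them, time stands still between calls to the robot, and variables do not carry over. Pictures are saved under pics/ and viewed, at most 10 in all, crops included, and the job is handed in when it is done.

Besides the shell and the picture viewer there is one more tool, called after "Emit:" by a JSON object that holds its "name" and its "arguments". apply_moves: Moves the arm, as the interface text tells. Scaled input: -1 to 1 covers 0.3 m each way for a shift and 1.5 rad each way for a turn. Its arguments: {"type":"object","properties":{"series":{"type":"array"}},"required":["series"]}

```bash
mkdir -p pics; ls; python3 - <<'E'
from plant import ctrl
import cv2,numpy as np
s=ctrl.sense();print({k:np.round(v,3) for k,v in s.items()})
for n in("top","side"):
    f=ctrl.grab_frame(n);cv2.imwrite(f"pics/{n}0.png",f["image"][:,:,::-1]);np.savez(f"{n}0.npz",**f)
    print(n,np.round(f["intrinsics"],1).tolist(),np.round(f["R"],3).tolist(),np.round(f["t"],3), (-f["R"].T@f["t"]).round(3))
E
```

```text
pics
{'time_s': np.float64(0.0), 'joint_positions': array([-1.402,  0.381,  1.298,  0.   ,  1.464, -0.215]), 'dq': array([ 0.002, -0.   ,  0.002, -0.002, -0.001,  0.002]), 'tau': array([-1.0000e-03, -4.3793e+01, -2.2456e+01,  7.1000e-02,  3.5000e-02,
       -0.0000e+00]), 'tcp_pos': array([ 0.206, -0.51 ,  0.238]), 'tcp_rot': array([ 0.982,  0.191,  0.   , -0.001]), 'force': array([-1.05 , -0.47 , -0.882]), 'moment': array([0.007, 0.033, 0.024]), 'grip_force': np.float64(0.0), 'grip_width': np.float64(0.088)}
top [[348.2, 0.0, 262.0], [0.0, 348.2, 196.6], [0.0, 0.0, 1.0]] [[-0.004, -1.0, 0.005], [-0.977, 0.003, -0.211], [0.211, -0.006, -0.977]] [-0.044  0.615  0.715] [ 0.45  -0.042  0.829]
side [[356.8, 0.0, 253.1], [0.0, 356.8, 192.1], [0.0, 0.0, 1.0]] [[0.996, -0.092, -0.02], [-0.08, -0.709, -0.701], [0.051, 0.699, -0.713]] [-0.603  0.068  0.833] [ 0.564 -0.59   0.63 ]
```

View pics/top0.png

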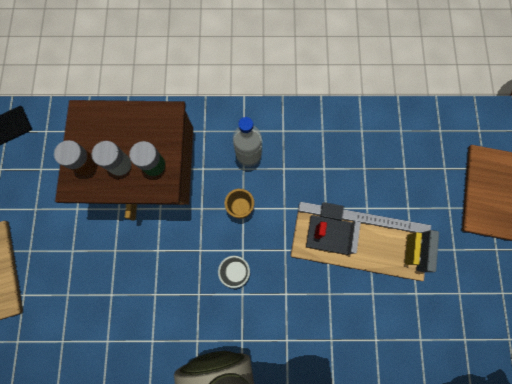

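View pics/side0.png

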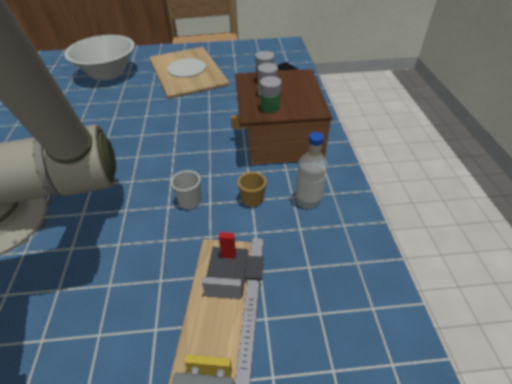

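The top view shows the cabinet at upper left with its tab at about (129,212). The bottle is at (248,140), the mortar at (239,204) and the beaker at (234,272). The red fin is at (321,230) and the yellow jaw at (418,248). The side view shows the same layout, with the tab at (236,122). Next I'll measure with colour masks and depth.

```bash
cat > h.py <<'E'
import numpy as np,cv2
from scipy.spatial.transform import Rotation as Ro
def cloud(f):
    K,R,t=f["intrinsics"],f["R"],f["t"];z=f["range_z"]
    v,u=np.mgrid[:z.shape[0],:z.shape[1]]
    c=np.stack([(u-K[0,2])/K[0,0]*z,(v-K[1,2])/K[1,1]*z,z],-1)
    return (c-t)@R
def ray(f,u,v,h):
    K,R,t=f["intrinsics"],f["R"],f["t"]
    d=R.T@np.array([(u-K[0,2])/K[0,0],(v-K[1,2])/K[1,1],1]);o=-R.T@t
    return o+d*(h-o[2])/d[2]
def hsv(f): return cv2.cvtColor(f["image"],cv2.COLOR_RGB2HSV)
def stats(n,P):
    print(n,len(P),"med",np.median(P,0).round(3),"lo",np.percentile(P,3,0).round(3),"hi",np.percentile(P,97,0).round(3))
E
python3 - <<'E'
from h import *
for n in("top","side"):
    f=np.load(f"{n}0.npz");P=cloud(f);H=hsv(f);ok=f["range_z"]>0
    h,s,v=[H[...,i].astype(int) for i in range(3)]
    box=lambda u0,u1,v0,v1:(np.indices(h.shape)[1]>=u0)&(np.indices(h.shape)[1]<u1)&(np.indices(h.shape)[0]>=v0)&(np.indices(h.shape)[0]<v1)
    red=((h<6)|(h>174))&(s>180)&(v>120)&ok
    yel=(h>22)&(h<34)&(s>180)&(v>120)&ok
    print(n)
    stats("red",P[red]);stats("yel",P[yel])
    b=box(120,140,204,222) if n=="top" else box(225,243,110,132)
    brass=b&(h>10)&(h<28)&(s>130)&(v>70)&ok
    stats("brass",P[brass]); 
    uv=np.argwhere(brass);print("brass px",uv.min(0),uv.max(0))
    for m,hh in((red,.098),(yel,.065)):
        r=cv2.minAreaRect(np.argwhere(m&(P[...,2]>hh-.012))[:,::-1].astype(np.float32));print(r,ray(f,*r[0],hh).round(4))
    if n=="top":
        # board: dark wood, at height >.13 
        m=((P[...,2]>.125)&(P[...,2]<.165)&box(40,210,90,215)&ok).astype(np.uint8)
        stats("board",P[m>0])
        Q=P[m>0][:,:2].astype(np.float32);print("board rect",cv2.minAreaRect(Q), cv2.boxPoints(cv2.minAreaRect(Q)).round(3).tolist())
        m=box(285,445,195,285)&ok&(P[...,2]>.008)&(P[...,2]<.12)
        Q=P[m][:,:2].astype(np.float32);print("cal rect",cv2.minAreaRect(Q),cv2.boxPoints(cv2.minAreaRect(Q)).round(3).tolist())
        m=box(285,445,195,285)&ok&(P[...,2]>.006)&(P[...,2]<.018)&(s>60)&(h<28)
        Q=P[m][:,:2].astype(np.float32);print("bed rect",cv2.minAreaRect(Q),cv2.boxPoints(cv2.minAreaRect(Q)).round(3).tolist())
        for nm,b in(("bottle",box(225,270,110,170)),("mortar",box(220,258,185,222)),("beaker",box(214,254,252,292))):
            stats(nm,P[b&ok&(P[...,2]>.03)])
        print("floor",np.median(P[300:340,60:160][...,2]))
E
```

```text
top
red 74 med [ 0.54  -0.174  0.097] lo [ 0.527 -0.181  0.095] hi [ 0.553 -0.168  0.099]
yel 169 med [ 0.499 -0.384  0.064] lo [ 0.469 -0.393  0.061] hi [ 0.53  -0.375  0.067]
brass 51 med [0.578 0.247 0.079] lo [0.567 0.242 0.001] hi [0.592 0.283 0.081]
brass px [205 125] [217 130]
((322.55767822265625, 228.2115478515625), (5.4912519454956055, 13.139781951904297), 11.309932708740234) [ 0.5392 -0.1733  0.098 ]
((417.08612060546875, 248.05328369140625), (5.79428768157959, 30.3294734954834), 5.19442892074585) [ 0.4992 -0.3838  0.065 ]
board 10113 med [0.711 0.236 0.141] lo [0.59  0.125 0.139] hi [0.805 0.361 0.145]
board rect ((0.6990615129470825, 0.2451958954334259), (0.2509280741214752, 0.22545337677001953), 89.1020736694336) [[0.5839999914169312, 0.12200000137090683], [0.8100000023841858, 0.11800000071525574], [0.8140000104904175, 0.36899998784065247], [0.5879999995231628, 0.3720000088214874]]
cal rect ((0.5235138535499573, -0.2767794132232666), (0.3096120357513428, 0.13620759546756744), 79.35909271240234) [[0.42800000309944153, -0.41600000858306885], [0.5619999766349792, -0.441000
[... 379 characters left out ...]
34570694]]
bottle 1051 med [ 0.722 -0.016  0.127] lo [ 0.704 -0.042  0.039] hi [0.748 0.013 0.19 ]
mortar 359 med [0.613 0.008 0.058] lo [ 0.572 -0.026  0.032] hi [0.632 0.035 0.061]
beaker 361 med [0.452 0.022 0.067] lo [ 0.421 -0.016  0.034] hi [0.481 0.045 0.071]
floor -0.0007171003739597315
side
red 57 med [ 0.542 -0.177  0.098] lo [ 0.53  -0.182  0.096] hi [ 0.552 -0.171  0.1  ]
  return _methods._mean(a, axis=axis, dtype=dtype,
  ret = um.true_divide(
Traceback (most recent call last):
  File "h.py", line 14, in stats
    print(n,len(P),"med",np.median(P,0).round(3),"lo",np.percentile(P,3,0).round(3),"hi",np.percentile(P,97,0).round(3))
                                                      ~~~~~~~~~~~~~^^^^^^^
IndexError: index -1 is out of bounds for axis 0 with size 0
```

```bash
cat >> h.py <<'E'
def Rt(yaw,tilt=0):
    "tool down, tool x along world yaw; tilt (deg) leans the gripper back from its x direction"
    return Ro.from_euler('z',yaw,degrees=True)*Ro.from_euler('x',180,degrees=True)*Ro.from_euler('y',tilt,degrees=True)
def plan(wps):
    "wps: list of (grasp point xyz, Rotation); prints rows relative to the measured pose"
    from plant import ctrl
    s=ctrl.sense();p=np.array(s["tcp_pos"]);R=Ro.from_quat(s["tcp_rot"])
    print("t",round(float(s["time_s"]),2),"grasp",(p-.019*R.as_matrix()[:,2]).round(4),"z",R.as_matrix()[:,2].round(3),"q",np.round(s["joint_positions"],2),"F",np.round(s["force"],1),"w",s["grip_width"])
    for g,T in wps:
        q=np.array(g)+.019*T.as_matrix()[:,2]
        d=R.inv().apply(q-p)/.3;w=(R.inv()*T).as_rotvec()/1.5
        print(dict(zip(("tx","ty","tz","wx","wy","wz"),np.round(np.r_[d,w],3).tolist())))
E
python3 - <<'E'
from h import *
for t in(0,38): print(Rt(-1,t).as_matrix().round(2).tolist())
plan([((.42,-.25,.32),Rt(5,10)),])
E
```

```text
[[1.0, -0.02, -0.0], [-0.02, -1.0, -0.0], [-0.0, 0.0, -1.0]]
[[0.79, -0.02, 0.62], [-0.01, -1.0, -0.01], [0.62, 0.0, -0.79]]
t 0.1 grasp [ 0.2059 -0.5098  0.2572] z [-0.     0.001 -1.   ] q [-1.4   0.38  1.3  -0.    1.46 -0.22] F [-0.6  0.7 -0.4] w 0.08797676700084124
{'tx': 0.997, 'ty': -0.533, 'tz': -0.209, 'wx': -0.018, 'wy': 0.115, 'wz': 0.197}
```

Emit:
{"name": "apply_moves", "arguments": {"series": [{"tx": 0.99, "ty": -0.53, "tz": -0.21, "wx": -0.02, "wy": 0.115, "wz": 0.2, "grip": 0}, {"tx": 0.99, "ty": -0.53, "tz": -0.21, "wx": -0.02, "wy": 0.115, "wz": 0.2, "grip": 0}, {"tx": 0.99, "ty": -0.53, "tz": -0.21, "wx": -0.02, "wy": 0.115, "wz": 0.2, "grip": 0}, {"tx": 0.99, "ty": -0.53, "tz": -0.21, "wx": -0.02, "wy": 0.115, "wz": 0.2, "grip": 0}, {"tx": 0.99, "ty": -0.53, "tz": -0.21, "wx": -0.02, "wy": 0.115, "wz": 0.2, "grip": 0}, {"tx": 0.99, "ty": -0.53, "tz": -0.21, "wx": -0.02, "wy": 0.115, "wz": 0.2, "grip": 0}, {"tx": 0.99, "ty": -0.53, "tz": -0.21, "wx": -0.02, "wy": 0.115, "wz": 0.2, "grip": 0}, {"tx": 0.99, "ty": -0.53, "tz": -0.21, "wx": -0.02, "wy": 0.115, "wz": 0.2, "grip": 0}, {"tx": 0.99, "ty": -0.53, "tz": -0.21, "wx": -0.02, "wy": 0.115, "wz": 0.2, "grip": 0}, {"tx": 0.99, "ty": -0.53, "tz": -0.21, "wx": -0.02, "wy": 0.115, "wz": 0.2, "grip": 0}]}}

```text
time_s: 0.93
tcp_pos: [0.4229, -0.2494, 0.3022]
tcp_rot: [0.995, 0.043, 0.087, -0.002]
force: [0.5, -0.6, 0.1]
grip_width: 0.0883
grip_force: 0.0
```

```bash
python3 - <<'E'
from h import *
plan([((.42,.02,.32),Rt(0,25)),((.45,.246,.24),Rt(-1,38)),])
E
```

```text
t 0.93 grasp [ 0.4196 -0.2496  0.3209] z [ 0.174  0.011 -0.985] q [-0.85  0.17  1.42  0.14  1.44  0.63] F [ 0.5 -0.6  0.1] w 0.08825454956605856
{'tx': 0.095, 'ty': -0.893, 'tz': 0.011, 'wx': -0.015, 'wy': 0.174, 'wz': 0.056}
{'tx': 0.224, 'ty': -1.634, 'tz': 0.294, 'wx': -0.026, 'wy': 0.325, 'wz': 0.065}
```

Emit:
{"name": "apply_moves", "arguments": {"series": [{"tx": 0.1, "ty": -0.98, "tz": 0.0, "wx": -0.02, "wy": 0.2, "wz": 0.06, "grip": 0}, {"tx": 0.1, "ty": -0.98, "tz": 0.0, "wx": -0.02, "wy": 0.2, "wz": 0.06, "grip": 0}, {"tx": 0.1, "ty": -0.98, "tz": 0.0, "wx": -0.02, "wy": 0.2, "wz": 0.06, "grip": 0}, {"tx": 0.1, "ty": -0.98, "tz": 0.0, "wx": -0.02, "wy": 0.2, "wz": 0.06, "grip": 0}, {"tx": 0.1, "ty": -0.98, "tz": 0.0, "wx": -0.02, "wy": 0.2, "wz": 0.06, "grip": 0}, {"tx": 0.1, "ty": -0.98, "tz": 0.0, "wx": -0.02, "wy": 0.2, "wz": 0.06, "grip": 0}, {"tx": 0.1, "ty": -0.98, "tz": 0.0, "wx": -0.02, "wy": 0.2, "wz": 0.06, "grip": 0}, {"tx": 0.1, "ty": -0.98, "tz": 0.0, "wx": -0.02, "wy": 0.2, "wz": 0.06, "grip": 0}, {"tx": 0.1, "ty": -0.98, "tz": 0.0, "wx": -0.02, "wy": 0.2, "wz": 0.06, "grip": 0}, {"tx": 0.1, "ty": -0.98, "tz": 0.0, "wx": -0.02, "wy": 0.2, "wz": 0.06, "grip": 0}]}}

```text
time_s: 1.77
tcp_pos: [0.427, 0.0431, 0.3054]
tcp_rot: [0.972, -0.005, 0.235, 0.003]
force: [-0.2, -1.0, -0.5]
grip_width: 0.0883
grip_force: 0.0
```

```bash
python3 - <<'E'
from h import *
z=Rt(-1,38).as_matrix()[:,2]
plan([(np.array([.577,.246,.06])-.13*z,Rt(-1,38)),])
E
```

```text
t 1.77 grasp [0.4184 0.0433 0.3223] z [ 0.456 -0.009 -0.89 ] q [-0.24 -0.08  1.75  0.12  1.01  1.31] F [-0.2 -1.  -0.5] w 0.08831068622446579
{'tx': -0.004, 'ty': -0.686, 'tz': 0.586, 'wx': 0.0, 'wy': 0.126, 'wz': 0.005}
```

Emit:
{"name": "apply_moves", "arguments": {"series": [{"tx": 0.0, "ty": -0.69, "tz": 0.59, "wx": 0, "wy": 0.125, "wz": 0, "grip": 120}, {"tx": 0.0, "ty": -0.69, "tz": 0.59, "wx": 0, "wy": 0.125, "wz": 0, "grip": 120}, {"tx": 0.0, "ty": -0.69, "tz": 0.59, "wx": 0, "wy": 0.125, "wz": 0, "grip": 120}, {"tx": 0.0, "ty": -0.69, "tz": 0.59, "wx": 0, "wy": 0.125, "wz": 0, "grip": 120}, {"tx": 0.0, "ty": -0.69, "tz": 0.59, "wx": 0, "wy": 0.125, "wz": 0, "grip": 120}, {"tx": 0.0, "ty": -0.69, "tz": 0.59, "wx": 0, "wy": 0.125, "wz": 0, "grip": 120}, {"tx": 0.0, "ty": -0.69, "tz": 0.59, "wx": 0, "wy": 0.125, "wz": 0, "grip": 120}, {"tx": 0.0, "ty": -0.69, "tz": 0.59, "wx": 0, "wy": 0.125, "wz": 0, "grip": 120}, {"tx": 0.0, "ty": -0.69, "tz": 0.59, "wx": 0, "wy": 0.125, "wz": 0, "grip": 120}, {"tx": 0.0, "ty": -0.69, "tz": 0.59, "wx": 0, "wy": 0.125, "wz": 0, "grip": 120}]}}

```text
time_s: 2.6
tcp_pos: [0.5113, 0.2471, 0.1469]
tcp_rot: [0.946, -0.006, 0.324, 0.005]
force: [0.2, -0.1, -0.2]
grip_width: 0.0473
grip_force: 0.0
```

```bash
python3 - <<'E'
from h import *
from plant import ctrl
plan([((.577,.246,.06),Rt(-1,38)),])
f=ctrl.grab_frame("side");cv2.imwrite("pics/s1.png",cv2.resize(f["image"][40:240,100:360,::-1],None,fx=3,fy=3))
E
```

```text
t 2.6 grasp [0.4997 0.2474 0.1619] z [ 0.613 -0.013 -0.79 ] q [ 0.34  0.37  1.82 -0.6   0.39  2.42] F [ 0.2 -0.1 -0.2] w 0.047275678951204145
{'tx': -0.005, 'ty': -0.001, 'tz': 0.427, 'wx': 0.002, 'wy': 0.002, 'wz': 0.003}
```

View pics/s1.png

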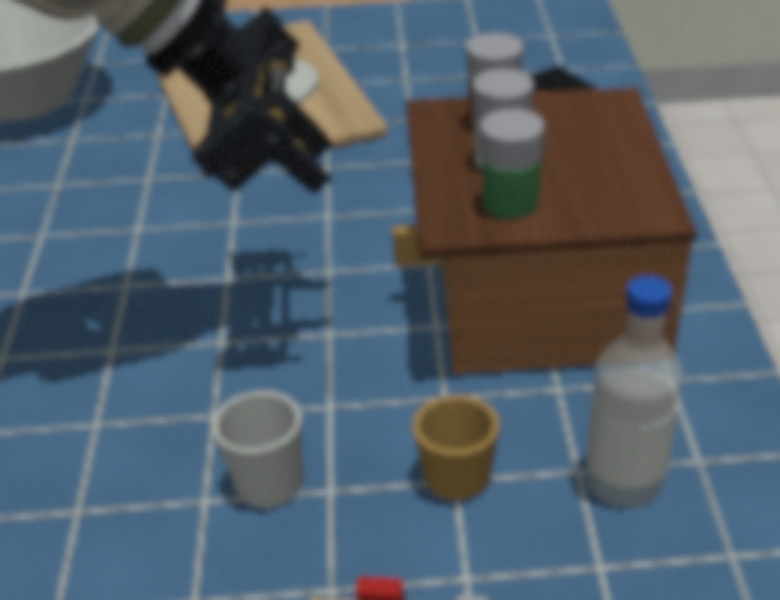

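The gripper is leaning back and lined up with the tab, which is at full-frame pixel (235,122), and nothing is in its way. I'll move in along the tool axis and close.

Emit:
{"name": "apply_moves", "arguments": {"series": [{"tz": 0.09, "grip": 120}, {"tz": 0.18, "grip": 120}, {"tz": 0.26, "grip": 120}, {"tz": 0.32, "grip": 120}, {"tz": 0.37, "grip": 120}, {"tz": 0.41, "grip": 120}, {"tz": 0.425, "grip": 120}, {"tz": 0.425, "grip": 120}, {"tz": 0.425, "grip": 255}, {"tz": 0.425, "grip": 255}]}}

```text
schema error: expected keys tx, ty, tz, wx, wy, wz, grip
```

Emit:
{"name": "apply_moves", "arguments": {"series": [{"tz": 0, "grip": 255}, {"tz": 0, "grip": 255}, {"tz": 0, "grip": 255}, {"tz": 0, "grip": 255}, {"tz": 0, "grip": 255}, {"tz": 0, "grip": 255}, {"tz": 0, "grip": 255}, {"tz": 0, "grip": 255}, {"tz": 0, "grip": 255}, {"tz": 0, "grip": 255}]}}

```text
schema error: expected keys tx, ty, tz, wx, wy, wz, grip
```

```bash
python3 - <<'E'
from h import *
T=Rt(-1,38)
plan([((.577,.246,.06),T),((.477,.248,.0605),T),((.425,.249,.0605),T)])
E
```

```text
t 2.65 grasp [0.4995 0.2473 0.1628] z [ 0.614 -0.013 -0.789] q [ 0.34  0.37  1.82 -0.6   0.39  2.42] F [-0.2 -0.5  0.7] w 0.046642014418387834
{'tx': -0.007, 'ty': -0.001, 'tz': 0.429, 'wx': 0.001, 'wy': 0.001, 'wz': 0.003}
{'tx': -0.269, 'ty': -0.003, 'tz': 0.223, 'wx': 0.001, 'wy': 0.001, 'wz': 0.003}
{'tx': -0.405, 'ty': -0.003, 'tz': 0.116, 'wx': 0.001, 'wy': 0.001, 'wz': 0.003}
```

Emit:
{"name": "apply_moves", "arguments": {"series": [{"tx": 0, "ty": 0, "tz": 0.09, "wx": 0, "wy": 0, "wz": 0, "grip": 120}, {"tx": 0, "ty": 0, "tz": 0.18, "wx": 0, "wy": 0, "wz": 0, "grip": 120}, {"tx": 0, "ty": 0, "tz": 0.26, "wx": 0, "wy": 0, "wz": 0, "grip": 120}, {"tx": 0, "ty": 0, "tz": 0.32, "wx": 0, "wy": 0, "wz": 0, "grip": 120}, {"tx": -0.005, "ty": 0, "tz": 0.37, "wx": 0, "wy": 0, "wz": 0, "grip": 120}, {"tx": -0.005, "ty": 0, "tz": 0.41, "wx": 0, "wy": 0, "wz": 0, "grip": 120}, {"tx": -0.005, "ty": 0, "tz": 0.427, "wx": 0, "wy": 0, "wz": 0, "grip": 120}, {"tx": -0.005, "ty": 0, "tz": 0.427, "wx": 0, "wy": 0, "wz": 0, "grip": 120}, {"tx": -0.005, "ty": 0, "tz": 0.427, "wx": 0, "wy": 0, "wz": 0, "grip": 255}, {"tx": -0.005, "ty": 0, "tz": 0.427, "wx": 0, "wy": 0, "wz": 0, "grip": 255}]}}

```text
time_s: 3.48
tcp_pos: [0.588, 0.2477, 0.047]
tcp_rot: [0.945, -0.005, 0.326, 0.004]
force: [0.7, -0.1, 0.3]
grip_width: 0.0351
grip_force: 0.0
```

Emit:
{"name": "apply_moves", "arguments": {"series": [{"tx": 0, "ty": 0, "tz": 0, "wx": 0, "wy": 0, "wz": 0, "grip": 255}, {"tx": 0, "ty": 0, "tz": 0, "wx": 0, "wy": 0, "wz": 0, "grip": 255}, {"tx": 0, "ty": 0, "tz": 0, "wx": 0, "wy": 0, "wz": 0, "grip": 255}, {"tx": 0, "ty": 0, "tz": 0, "wx": 0, "wy": 0, "wz": 0, "grip": 255}, {"tx": 0, "ty": 0, "tz": 0, "wx": 0, "wy": 0, "wz": 0, "grip": 255}, {"tx": 0, "ty": 0, "tz": 0, "wx": 0, "wy": 0, "wz": 0, "grip": 255}, {"tx": 0, "ty": 0, "tz": 0, "wx": 0, "wy": 0, "wz": 0, "grip": 255}, {"tx": 0, "ty": 0, "tz": 0, "wx": 0, "wy": 0, "wz": 0, "grip": 255}, {"tx": 0, "ty": 0, "tz": 0, "wx": 0, "wy": 0, "wz": 0, "grip": 255}, {"tx": 0, "ty": 0, "tz": 0, "wx": 0, "wy": 0, "wz": 0, "grip": 255}]}}

```text
time_s: 4.32
tcp_pos: [0.5878, 0.2478, 0.0461]
tcp_rot: [0.946, -0.005, 0.325, 0.004]
force: [-2.4, -5.8, 5.1]
grip_width: 0.0118
grip_force: 30.0
```

```bash
python3 - <<'E'
from h import *
T=Rt(-1,38)
plan([((.477,.248,.0605),T),((.421,.249,.0605),T)])
E
```

```text
t 4.32 grasp [0.5761 0.248  0.0611] z [ 0.615 -0.011 -0.788] q [ 0.29  0.63  1.74 -0.94  0.23  2.73] F [-2.4 -5.8  5.1] w 0.011777677647106148
{'tx': -0.262, 'ty': 0.004, 'tz': -0.202, 'wx': 0.0, 'wy': 0.001, 'wz': 0.004}
{'tx': -0.409, 'ty': 0.003, 'tz': -0.316, 'wx': 0.0, 'wy': 0.001, 'wz': 0.004}
```

```bash
python3 - <<'E'
from h import *
plan([((.5761-d,.248+d*.016,.0611),Rt(-.8,t)) for d,t in((.003,38),(.01,38),(.02,37),(.03,36),(.04,35),(.05,34),(.06,33),(.068,32),(.073,31),(.075,30))])
E
```

```text
t 4.32 grasp [0.5761 0.248  0.0611] z [ 0.615 -0.011 -0.788] q [ 0.29  0.63  1.74 -0.94  0.23  2.73] F [-2.4 -5.8  5.1] w 0.011777677647106148
{'tx': -0.008, 'ty': -0.0, 'tz': -0.006, 'wx': 0.002, 'wy': 0.001, 'wz': 0.002}
{'tx': -0.026, 'ty': -0.0, 'tz': -0.02, 'wx': 0.002, 'wy': 0.001, 'wz': 0.002}
{'tx': -0.054, 'ty': -0.0, 'tz': -0.041, 'wx': 0.002, 'wy': -0.011, 'wz': 0.002}
{'tx': -0.081, 'ty': -0.0, 'tz': -0.062, 'wx': 0.002, 'wy': -0.023, 'wz': 0.002}
{'tx': -0.108, 'ty': -0.0, 'tz': -0.082, 'wx': 0.002, 'wy': -0.034, 'wz': 0.002}
{'tx': -0.136, 'ty': -0.001, 'tz': -0.103, 'wx': 0.002, 'wy': -0.046, 'wz': 0.002}
{'tx': -0.163, 'ty': -0.001, 'tz': -0.123, 'wx': 0.002, 'wy': -0.058, 'wz': 0.002}
{'tx': -0.185, 'ty': -0.001, 'tz': -0.14, 'wx': 0.002, 'wy': -0.069, 'wz': 0.002}
{'tx': -0.2, 'ty': -0.001, 'tz': -0.15, 'wx': 0.002, 'wy': -0.081, 'wz': 0.002}
{'tx': -0.206, 'ty': -0.001, 'tz': -0.154, 'wx': 0.002, 'wy': -0.093, 'wz': 0.002}
```

Emit:
{"name": "apply_moves", "arguments": {"series": [{"tx": -0.008, "ty": 0, "tz": -0.006, "wx": 0, "wy": 0, "wz": 0, "grip": 255}, {"tx": -0.026, "ty": 0, "tz": -0.02, "wx": 0, "wy": 0, "wz": 0, "grip": 255}, {"tx": -0.054, "ty": 0, "tz": -0.041, "wx": 0, "wy": -0.01, "wz": 0, "grip": 255}, {"tx": -0.081, "ty": 0, "tz": -0.062, "wx": 0, "wy": -0.023, "wz": 0, "grip": 255}, {"tx": -0.108, "ty": 0, "tz": -0.082, "wx": 0, "wy": -0.034, "wz": 0, "grip": 255}, {"tx": -0.136, "ty": 0, "tz": -0.103, "wx": 0, "wy": -0.046, "wz": 0, "grip": 255}, {"tx": -0.163, "ty": 0, "tz": -0.123, "wx": 0, "wy": -0.058, "wz": 0, "grip": 255}, {"tx": -0.185, "ty": 0, "tz": -0.14, "wx": 0, "wy": -0.069, "wz": 0, "grip": 255}, {"tx": -0.2, "ty": 0, "tz": -0.15, "wx": 0, "wy": -0.081, "wz": 0, "grip": 255}, {"tx": -0.206, "ty": 0, "tz": -0.154, "wx": 0, "wy": -0.093, "wz": 0, "grip": 255}]}}

```text
time_s: 5.15
tcp_pos: [0.5107, 0.249, 0.0449]
tcp_rot: [0.966, -0.005, 0.259, 0.003]
force: [1.1, -8.8, 4.3]
grip_width: 0.0119
grip_force: 30.0
```

```bash
python3 - <<'E'
from h import *
plan([((.5761-d,.248+d*.016,.0611),Rt(-.8,t)) for d,t in((.078,30),(.085,29),(.095,28),(.105,27),(.115,26),(.125,25),(.135,24),(.144,23),(.15,22),(.153,21))])
E
```

```text
t 5.15 grasp [0.5012 0.2492 0.0614] z [ 0.5   -0.009 -0.866] q [ 0.32  0.55  1.84 -0.59  0.3   2.43] F [ 1.1 -8.8  4.3] w 0.011865960890583279
{'tx': -0.009, 'ty': -0.0, 'tz': -0.004, 'wx': 0.001, 'wy': 0.0, 'wz': 0.002}
{'tx': -0.031, 'ty': -0.0, 'tz': -0.016, 'wx': 0.001, 'wy': -0.011, 'wz': 0.002}
{'tx': -0.061, 'ty': -0.001, 'tz': -0.033, 'wx': 0.001, 'wy': -0.023, 'wz': 0.002}
{'tx': -0.091, 'ty': -0.001, 'tz': -0.049, 'wx': 0.001, 'wy': -0.035, 'wz': 0.002}
{'tx': -0.121, 'ty': -0.001, 'tz': -0.066, 'wx': 0.001, 'wy': -0.046, 'wz': 0.002}
{'tx': -0.151, 'ty': -0.001, 'tz': -0.083, 'wx': 0.002, 'wy': -0.058, 'wz': 0.002}
{'tx': -0.181, 'ty': -0.001, 'tz': -0.1, 'wx': 0.002, 'wy': -0.07, 'wz': 0.002}
{'tx': -0.208, 'ty': -0.001, 'tz': -0.115, 'wx': 0.002, 'wy': -0.081, 'wz': 0.002}
{'tx': -0.226, 'ty': -0.001, 'tz': -0.125, 'wx': 0.002, 'wy': -0.093, 'wz': 0.002}
{'tx': -0.236, 'ty': -0.001, 'tz': -0.13, 'wx': 0.002, 'wy': -0.105, 'wz': 0.002}
```

Emit:
{"name": "apply_moves", "arguments": {"series": [{"tx": -0.009, "ty": 0.002, "tz": -0.004, "wx": 0, "wy": 0, "wz": 0, "grip": 255}, {"tx": -0.031, "ty": 0.004, "tz": -0.016, "wx": 0, "wy": -0.011, "wz": 0, "grip": 255}, {"tx": -0.061, "ty": 0.005, "tz": -0.033, "wx": 0, "wy": -0.023, "wz": 0, "grip": 255}, {"tx": -0.091, "ty": 0.005, "tz": -0.049, "wx": 0, "wy": -0.035, "wz": 0, "grip": 255}, {"tx": -0.121, "ty": 0.005, "tz": -0.066, "wx": 0, "wy": -0.046, "wz": 0, "grip": 255}, {"tx": -0.151, "ty": 0.005, "tz": -0.083, "wx": 0, "wy": -0.058, "wz": 0, "grip": 255}, {"tx": -0.181, "ty": 0.005, "tz": -0.1, "wx": 0, "wy": -0.07, "wz": 0, "grip": 255}, {"tx": -0.208, "ty": 0.005, "tz": -0.115, "wx": 0, "wy": -0.081, "wz": 0, "grip": 255}, {"tx": -0.226, "ty": 0.005, "tz": -0.125, "wx": 0, "wy": -0.093, "wz": 0, "grip": 255}, {"tx": -0.236, "ty": 0.005, "tz": -0.13, "wx": 0, "wy": -0.105, "wz": 0, "grip": 255}]}}

```text
time_s: 5.98
tcp_pos: [0.4306, 0.2501, 0.0438]
tcp_rot: [0.983, -0.005, 0.184, 0.001]
force: [2.1, 4.6, 4.9]
grip_width: 0.0115
grip_force: 30.0
```

```bash
python3 - <<'E'
from h import *
T=Rt(-.8,21);z=T.as_matrix()[:,2]
plan([(np.array([.423,.249,.061])-.13*z,T)])
E
```

```text
t 5.98 grasp [0.4237 0.2502 0.0615] z [ 0.361 -0.004 -0.932] q [ 0.35  0.48  1.93 -0.33  0.41  2.22] F [2.1 4.6 4.9] w 0.011516161477914559
{'tx': -0.002, 'ty': 0.004, 'tz': -0.433, 'wx': -0.0, 'wy': -0.002, 'wz': 0.002}
```

Emit:
{"name": "apply_moves", "arguments": {"series": [{"tx": 0, "ty": 0, "tz": 0, "wx": 0, "wy": 0, "wz": 0, "grip": 120}, {"tx": 0, "ty": 0, "tz": 0, "wx": 0, "wy": 0, "wz": 0, "grip": 120}, {"tx": 0, "ty": 0, "tz": 0, "wx": 0, "wy": 0, "wz": 0, "grip": 120}, {"tx": 0, "ty": 0, "tz": 0, "wx": 0, "wy": 0, "wz": 0, "grip": 120}, {"tx": 0, "ty": 0, "tz": -0.1, "wx": 0, "wy": 0, "wz": 0, "grip": 100}, {"tx": 0, "ty": 0, "tz": -0.22, "wx": 0, "wy": 0, "wz": 0, "grip": 60}, {"tx": 0, "ty": 0, "tz": -0.35, "wx": 0, "wy": 0, "wz": 0, "grip": 0}, {"tx": 0, "ty": 0, "tz": -0.48, "wx": 0, "wy": 0, "wz": 0, "grip": 0}, {"tx": 0, "ty": 0, "tz": -0.55, "wx": 0, "wy": 0, "wz": 0, "grip": 0}, {"tx": 0, "ty": 0, "tz": -0.55, "wx": 0, "wy": 0, "wz": 0, "grip": 0}]}}

```text
time_s: 6.82
tcp_pos: [0.371, 0.2504, 0.2006]
tcp_rot: [0.983, -0.005, 0.185, 0.001]
force: [0.2, 0.2, 0.3]
grip_width: 0.0761
grip_force: 0.0
```

```bash
python3 - <<'E'
from h import *
from plant import ctrl
plan([])
f=ctrl.grab_frame("top");np.savez("top1.npz",**f);cv2.imwrite("pics/t1.png",cv2.resize(f["image"][90:290,30:290,::-1],None,fx=3,fy=3))
E
```

```text
t 6.82 grasp [0.3641 0.2505 0.2183] z [ 0.364 -0.005 -0.932] q [ 0.41  0.14  1.83 -0.2   0.85  2.1 ] F [0.2 0.2 0.3] w 0.07614901766709761
```

View pics/t1.png

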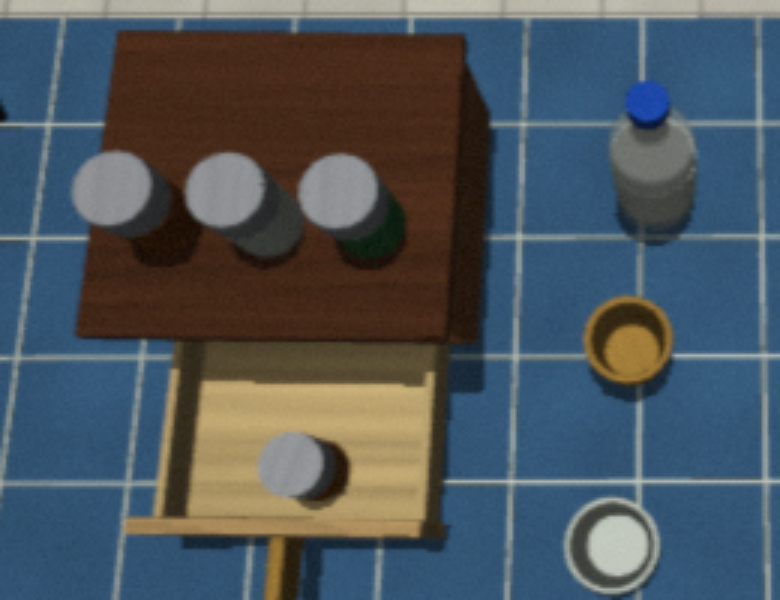

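The drawer is open and the jar is upright, with its lid centre at crop (291,466), which is full-frame (127,245.3). I'll compute the jar position and the grasp pose.

```bash
python3 - <<'E'
from h import *
f=np.load("top1.npz");P=cloud(f);H=hsv(f)
m=(H[...,1]<70)&(P[...,2]>.076)&(P[...,2]<.092)&(P[...,0]>.44)&(P[...,0]<.55)&(P[...,1]>.18)&(P[...,1]<.31)
stats("lid",P[m]);c,r=cv2.minEnclosingCircle(np.argwhere(m)[:,::-1].astype(np.float32));print(c,r)
j=ray(f,*c,.084);print(j,ray(f,127,245.3,.084))
T=Rt(-.8,0)
plan([((j[0],j[1],.21),T),((j[0],j[1],.067),T)])
E
```

```text
lid 391 med [0.507 0.241 0.083] lo [0.488 0.22  0.08 ] hi [0.528 0.261 0.086]
(127.09375, 244.34375) 11.40742015838623
[0.50788848 0.24074004 0.084     ] [0.50587329 0.24078135 0.084     ]
t 6.87 grasp [0.3641 0.2502 0.216 ] z [ 0.361 -0.006 -0.933] q [ 0.41  0.14  1.83 -0.2   0.85  2.11] F [-0.3 -0.3  0.5] w 0.0803214078150904
{'tx': 0.417, 'ty': 0.026, 'tz': 0.187, 'wx': 0.001, 'wy': -0.246, 'wz': 0.002}
{'tx': 0.245, 'ty': 0.025, 'tz': 0.632, 'wx': 0.001, 'wy': -0.246, 'wz': 0.002}
```

Emit:
{"name": "apply_moves", "arguments": {"series": [{"tx": 0.1, "ty": 0.01, "tz": 0.04, "wx": 0, "wy": -0.06, "wz": 0, "grip": 0}, {"tx": 0.2, "ty": 0.015, "tz": 0.09, "wx": 0, "wy": -0.12, "wz": 0, "grip": 0}, {"tx": 0.3, "ty": 0.02, "tz": 0.14, "wx": 0, "wy": -0.18, "wz": 0, "grip": 0}, {"tx": 0.38, "ty": 0.025, "tz": 0.17, "wx": 0, "wy": -0.23, "wz": 0, "grip": 0}, {"tx": 0.417, "ty": 0.026, "tz": 0.187, "wx": 0, "wy": -0.246, "wz": 0, "grip": 0}, {"tx": 0.417, "ty": 0.026, "tz": 0.187, "wx": 0, "wy": -0.246, "wz": 0, "grip": 0}, {"tx": 0.39, "ty": 0.026, "tz": 0.257, "wx": 0, "wy": -0.246, "wz": 0, "grip": 0}, {"tx": 0.37, "ty": 0.026, "tz": 0.31, "wx": 0, "wy": -0.246, "wz": 0, "grip": 0}, {"tx": 0.36, "ty": 0.026, "tz": 0.335, "wx": 0, "wy": -0.246, "wz": 0, "grip": 0}, {"tx": 0.36, "ty": 0.026, "tz": 0.335, "wx": 0, "wy": -0.246, "wz": 0, "grip": 0}]}}

```text
time_s: 7.7
tcp_pos: [0.506, 0.24, 0.1388]
tcp_rot: [1.0, -0.006, -0.004, 0.003]
force: [0.2, -0.2, -0.6]
grip_width: 0.0883
grip_force: 0.0
```

```bash
python3 - <<'E'
from h import *
plan([((.507,.2405,.067),Rt(-.8,0))])
E
```

```text
t 7.7 grasp [0.5062 0.2401 0.1578] z [-0.009 -0.005 -1.   ] q [ 0.23  0.49  1.42 -0.    1.24  1.82] F [ 0.2 -0.2 -0.6] w 0.08829526616198181
{'tx': 0.006, 'ty': -0.003, 'tz': 0.303, 'wx': 0.003, 'wy': 0.006, 'wz': 0.001}
```

Emit:
{"name": "apply_moves", "arguments": {"series": [{"tx": 0.005, "ty": 0, "tz": 0.06, "wx": 0, "wy": 0.006, "wz": 0, "grip": 0}, {"tx": 0.005, "ty": 0, "tz": 0.14, "wx": 0, "wy": 0.006, "wz": 0, "grip": 0}, {"tx": 0.005, "ty": 0, "tz": 0.22, "wx": 0, "wy": 0.006, "wz": 0, "grip": 0}, {"tx": 0.005, "ty": 0, "tz": 0.275, "wx": 0, "wy": 0.006, "wz": 0, "grip": 0}, {"tx": 0.005, "ty": 0, "tz": 0.3, "wx": 0, "wy": 0.006, "wz": 0, "grip": 0}, {"tx": 0.005, "ty": 0, "tz": 0.303, "wx": 0, "wy": 0.006, "wz": 0, "grip": 0}, {"tx": 0.005, "ty": 0, "tz": 0.303, "wx": 0, "wy": 0.006, "wz": 0, "grip": 80}, {"tx": 0.005, "ty": 0, "tz": 0.303, "wx": 0, "wy": 0.006, "wz": 0, "grip": 120}, {"tx": 0.005, "ty": 0, "tz": 0.303, "wx": 0, "wy": 0.006, "wz": 0, "grip": 160}, {"tx": 0.005, "ty": 0, "tz": 0.303, "wx": 0, "wy": 0.006, "wz": 0, "grip": 255}]}}

```text
time_s: 8.53
tcp_pos: [0.5092, 0.2401, 0.0515]
tcp_rot: [1.0, -0.006, 0.004, 0.002]
force: [0.8, -0.3, -0.9]
grip_width: 0.0638
grip_force: 0.0
```

Emit:
{"name": "apply_moves", "arguments": {"series": [{"tx": 0, "ty": 0, "tz": 0, "wx": 0, "wy": 0, "wz": 0, "grip": 255}, {"tx": 0, "ty": 0, "tz": 0, "wx": 0, "wy": 0, "wz": 0, "grip": 255}, {"tx": 0, "ty": 0, "tz": 0, "wx": 0, "wy": 0, "wz": 0, "grip": 255}, {"tx": 0, "ty": 0, "tz": 0, "wx": 0, "wy": 0, "wz": 0, "grip": 255}, {"tx": 0, "ty": 0, "tz": 0, "wx": 0, "wy": 0, "wz": 0, "grip": 255}, {"tx": 0, "ty": 0, "tz": 0, "wx": 0, "wy": 0, "wz": 0, "grip": 255}, {"tx": 0, "ty": 0, "tz": -0.01, "wx": 0, "wy": 0, "wz": 0, "grip": 255}, {"tx": 0, "ty": 0, "tz": -0.03, "wx": 0, "wy": 0, "wz": 0, "grip": 255}, {"tx": 0, "ty": 0, "tz": -0.06, "wx": 0, "wy": 0, "wz": 0, "grip": 255}, {"tx": 0, "ty": 0, "tz": -0.08, "wx": 0, "wy": 0, "wz": 0, "grip": 255}]}}

```text
time_s: 9.37
tcp_pos: [0.5089, 0.24, 0.0756]
tcp_rot: [1.0, -0.006, 0.003, 0.002]
force: [0.1, -0.2, -1.5]
grip_width: 0.0453
grip_force: 30.0
```

```bash
python3 - <<'E'
from h import *
plan([((.48,.2405,.25),Rt(-.8,0)),((.46,.02,.25),Rt(30,0)),((.511,-.319,.2),Rt(79.3,0))])
E
```

```text
t 9.37 grasp [0.5088 0.2401 0.0946] z [ 0.006 -0.004 -1.   ] q [ 0.23  0.57  1.5  -0.01  1.07  1.82] F [ 0.1 -0.2 -1.5] w 0.045320013991889396
{'tx': -0.093, 'ty': 0.001, 'tz': -0.519, 'wx': 0.002, 'wy': -0.004, 'wz': 0.001}
{'tx': -0.151, 'ty': 0.737, 'tz': -0.516, 'wx': 0.003, 'wy': -0.003, 'wz': -0.357}
{'tx': 0.031, 'ty': 1.864, 'tz': -0.345, 'wx': 0.005, 'wy': -0.002, 'wz': -0.931}
```

Emit:
{"name": "apply_moves", "arguments": {"series": [{"tx": 0, "ty": 0, "tz": -0.06, "wx": 0, "wy": 0, "wz": 0, "grip": 255}, {"tx": 0, "ty": 0, "tz": -0.15, "wx": 0, "wy": 0, "wz": 0, "grip": 255}, {"tx": -0.02, "ty": 0, "tz": -0.25, "wx": 0, "wy": 0, "wz": 0, "grip": 255}, {"tx": -0.05, "ty": 0.05, "tz": -0.35, "wx": 0, "wy": 0, "wz": -0.02, "grip": 255}, {"tx": -0.08, "ty": 0.12, "tz": -0.41, "wx": 0, "wy": 0, "wz": -0.06, "grip": 255}, {"tx": -0.1, "ty": 0.22, "tz": -0.45, "wx": 0, "wy": 0, "wz": -0.11, "grip": 255}, {"tx": -0.12, "ty": 0.33, "tz": -0.45, "wx": 0, "wy": 0, "wz": -0.17, "grip": 255}, {"tx": -0.13, "ty": 0.44, "tz": -0.45, "wx": 0, "wy": 0, "wz": -0.23, "grip": 255}, {"tx": -0.14, "ty": 0.55, "tz": -0.45, "wx": 0, "wy": 0, "wz": -0.29, "grip": 255}, {"tx": -0.15, "ty": 0.65, "tz": -0.45, "wx": 0, "wy": 0, "wz": -0.35, "grip": 255}]}}

```text
time_s: 10.2
tcp_pos: [0.4601, 0.0445, 0.2108]
tcp_rot: [0.967, 0.256, 0.003, 0.003]
force: [0.1, -0.7, -2.0]
grip_width: 0.0455
grip_force: 30.0
```

```bash
python3 - <<'E'
from h import *
plan([((.49,-.2,.22),Rt(60,0)),((.511,-.319,.2),Rt(79.3,0))])
E
```

```text
t 10.2 grasp [0.4599 0.0445 0.2298] z [ 0.006 -0.004 -1.   ] q [-0.16  0.25  1.58 -0.    1.3   0.89] F [ 0.1 -0.7 -2. ] w 0.04551164729504172
{'tx': -0.317, 'ty': 0.757, 'tz': 0.037, 'wx': 0.005, 'wy': -0.001, 'wz': -0.353}
{'tx': -0.452, 'ty': 1.136, 'tz': 0.105, 'wx': 0.005, 'wy': -0.0, 'wz': -0.578}
```

Emit:
{"name": "apply_moves", "arguments": {"series": [{"tx": -0.04, "ty": 0.1, "tz": 0, "wx": 0, "wy": 0, "wz": -0.05, "grip": 255}, {"tx": -0.08, "ty": 0.2, "tz": 0, "wx": 0, "wy": 0, "wz": -0.11, "grip": 255}, {"tx": -0.13, "ty": 0.32, "tz": 0.01, "wx": 0, "wy": 0, "wz": -0.17, "grip": 255}, {"tx": -0.18, "ty": 0.44, "tz": 0.02, "wx": 0, "wy": 0, "wz": -0.23, "grip": 255}, {"tx": -0.23, "ty": 0.56, "tz": 0.03, "wx": 0, "wy": 0, "wz": -0.29, "grip": 255}, {"tx": -0.28, "ty": 0.68, "tz": 0.04, "wx": 0, "wy": 0, "wz": -0.35, "grip": 255}, {"tx": -0.33, "ty": 0.79, "tz": 0.05, "wx": 0, "wy": 0, "wz": -0.41, "grip": 255}, {"tx": -0.37, "ty": 0.89, "tz": 0.07, "wx": 0, "wy": 0, "wz": -0.46, "grip": 255}, {"tx": -0.39, "ty": 0.96, "tz": 0.08, "wx": 0, "wy": 0, "wz": -0.5, "grip": 255}, {"tx": -0.4, "ty": 0.99, "tz": 0.09, "wx": 0, "wy": 0, "wz": -0.53, "grip": 255}]}}

```text
time_s: 11.03
tcp_pos: [0.502, -0.2748, 0.1844]
tcp_rot: [0.793, 0.609, 0.001, 0.003]
force: [-0.3, 1.0, -1.4]
grip_width: 0.0455
grip_force: 30.0
```

```bash
python3 - <<'E'
from h import *
plan([((.511,-.319,.13),Rt(79.3,0))])
E
```

```text
t 11.03 grasp [ 0.5019 -0.2747  0.2034] z [ 0.006 -0.004 -1.   ] q [-0.71  0.46  1.33  0.    1.34 -0.45] F [-0.3  1.  -1.4] w 0.04551166066448276
{'tx': -0.134, 'ty': 0.065, 'tz': 0.245, 'wx': 0.004, 'wy': 0.002, 'wz': -0.05}
```

Emit:
{"name": "apply_moves", "arguments": {"series": [{"tx": -0.04, "ty": 0.02, "tz": 0.02, "wx": 0, "wy": 0, "wz": -0.02, "grip": 255}, {"tx": -0.08, "ty": 0.04, "tz": 0.06, "wx": 0, "wy": 0, "wz": -0.04, "grip": 255}, {"tx": -0.12, "ty": 0.06, "tz": 0.12, "wx": 0.004, "wy": 0.002, "wz": -0.05, "grip": 255}, {"tx": -0.134, "ty": 0.065, "tz": 0.18, "wx": 0.004, "wy": 0.002, "wz": -0.05, "grip": 255}, {"tx": -0.134, "ty": 0.065, "tz": 0.22, "wx": 0.004, "wy": 0.002, "wz": -0.05, "grip": 255}, {"tx": -0.134, "ty": 0.065, "tz": 0.24, "wx": 0.004, "wy": 0.002, "wz": -0.05, "grip": 255}, {"tx": -0.134, "ty": 0.065, "tz": 0.245, "wx": 0.004, "wy": 0.002, "wz": -0.05, "grip": 255}, {"tx": -0.134, "ty": 0.065, "tz": 0.245, "wx": 0.004, "wy": 0.002, "wz": -0.05, "grip": 255}, {"tx": -0.134, "ty": 0.065, "tz": 0.245, "wx": 0.004, "wy": 0.002, "wz": -0.05, "grip": 255}, {"tx": -0.134, "ty": 0.065, "tz": 0.245, "wx": 0.004, "wy": 0.002, "wz": -0.05, "grip": 255}]}}

```text
time_s: 11.87
tcp_pos: [0.5112, -0.3159, 0.1122]
tcp_rot: [0.77, 0.638, 0.0, 0.001]
force: [-0.1, -0.0, -1.6]
grip_width: 0.0456
grip_force: 30.0
```

```bash
python3 - <<'E'
from h import *
from plant import ctrl
plan([((.511,-.319,.0615),Rt(79.3,0))])
f=ctrl.grab_frame("side");cv2.imwrite("pics/s2.png",cv2.resize(f["image"][180:384,120:380,::-1],None,fx=2.9,fy=2.9))
P=cloud(f);H=hsv(f).astype(int)
m=(H[...,0]>22)&(H[...,0]<34)&(H[...,1]>180)&(H[...,2]>120)&(P[...,2]>.055);stats("yel",P[m]);c=cv2.minAreaRect(np.argwhere(m)[:,::-1].astype(np.float32));print(c,ray(f,*c[0],.065))
E
```

```text
t 11.87 grasp [ 0.5112 -0.3159  0.1312] z [ 0.002 -0.001 -1.   ] q [-0.75  0.58  1.34  0.    1.22 -0.56] F [-0.1 -0.  -1.6] w 0.04557482462074279
{'tx': -0.01, 'ty': 0.001, 'tz': 0.232, 'wx': 0.001, 'wy': 0.0, 'wz': -0.0}
  return _methods._mean(a, axis=axis, dtype=dtype,
  ret = um.true_divide(
Traceback (most recent call last):
  File "h.py", line 14, in stats
    print(n,len(P),"med",np.median(P,0).round(3),"lo",np.percentile(P,3,0).round(3),"hi",np.percentile(P,97,0).round(3))
                                                      ~~~~~~~~~~~~~^^^^^^^
IndexError: index -1 is out of bounds for axis 0 with size 0
```

View pics/s2.png

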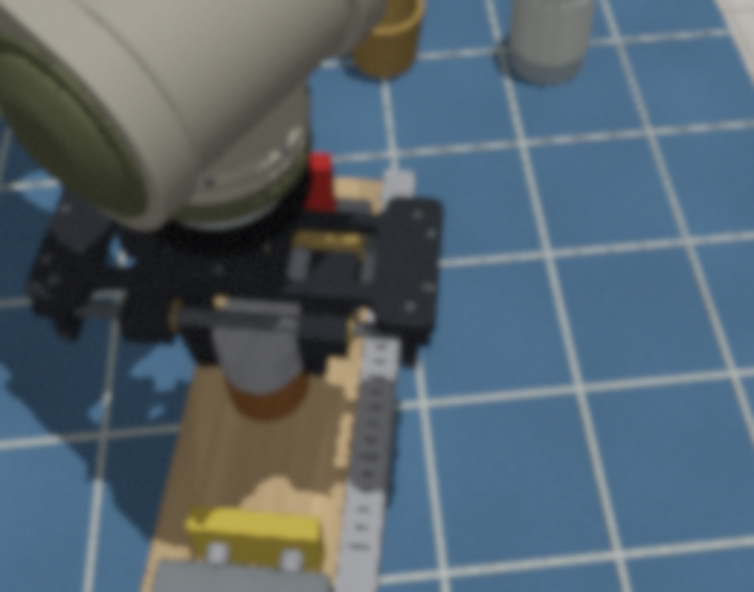

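The jar hangs upright over the bed, with its foot at crop (267,410), in line with the yellow jaw at crop (255,540). I'll lower it slowly.

Emit:
{"name": "apply_moves", "arguments": {"series": [{"tx": -0.005, "ty": 0, "tz": 0.03, "wx": 0, "wy": 0, "wz": 0, "grip": 255}, {"tx": -0.01, "ty": 0, "tz": 0.07, "wx": 0, "wy": 0, "wz": 0, "grip": 255}, {"tx": -0.01, "ty": 0, "tz": 0.12, "wx": 0, "wy": 0, "wz": 0, "grip": 255}, {"tx": -0.01, "ty": 0, "tz": 0.16, "wx": 0, "wy": 0, "wz": 0, "grip": 255}, {"tx": -0.01, "ty": 0, "tz": 0.19, "wx": 0, "wy": 0, "wz": 0, "grip": 255}, {"tx": -0.01, "ty": 0, "tz": 0.21, "wx": 0, "wy": 0, "wz": 0, "grip": 255}, {"tx": -0.01, "ty": 0, "tz": 0.22, "wx": 0, "wy": 0, "wz": 0, "grip": 255}, {"tx": -0.01, "ty": 0, "tz": 0.226, "wx": 0, "wy": 0, "wz": 0, "grip": 255}, {"tx": -0.01, "ty": 0, "tz": 0.229, "wx": 0, "wy": 0, "wz": 0, "grip": 255}, {"tx": -0.01, "ty": 0, "tz": 0.231, "wx": 0, "wy": 0, "wz": 0, "grip": 255}]}}

```text
time_s: 12.75
tcp_pos: [0.5106, -0.3189, 0.0422]
tcp_rot: [0.77, 0.638, 0.0, 0.0]
force: [0.1, 0.2, -1.9]
grip_width: 0.0454
grip_force: 30.0
```

Emit:
{"name": "apply_moves", "arguments": {"series": [{"tx": 0, "ty": 0, "tz": 0.001, "wx": 0, "wy": 0, "wz": 0, "grip": 255}, {"tx": 0, "ty": 0, "tz": 0.002, "wx": 0, "wy": 0, "wz": 0, "grip": 255}, {"tx": 0, "ty": 0, "tz": 0.002, "wx": 0, "wy": 0, "wz": 0, "grip": 255}, {"tx": 0, "ty": 0, "tz": 0.002, "wx": 0, "wy": 0, "wz": 0, "grip": 255}, {"tx": 0, "ty": 0, "tz": 0.002, "wx": 0, "wy": 0, "wz": 0, "grip": 255}, {"tx": 0, "ty": 0, "tz": 0.002, "wx": 0, "wy": 0, "wz": 0, "grip": 255}, {"tx": 0, "ty": 0, "tz": 0.002, "wx": 0, "wy": 0, "wz": 0, "grip": 255}, {"tx": 0, "ty": 0, "tz": 0.002, "wx": 0, "wy": 0, "wz": 0, "grip": 255}, {"tx": 0, "ty": 0, "tz": 0.002, "wx": 0, "wy": 0, "wz": 0, "grip": 255}, {"tx": 0, "ty": 0, "tz": 0.002, "wx": 0, "wy": 0, "wz": 0, "grip": 255}]}}

```text
time_s: 13.58
tcp_pos: [0.5103, -0.3187, 0.0412]
tcp_rot: [0.77, 0.638, 0.0, -0.0]
force: [0.9, -0.7, -1.6]
grip_width: 0.0453
grip_force: 30.0
```

Emit:
{"name": "apply_moves", "arguments": {"series": [{"tx": 0, "ty": 0, "tz": 0.001, "wx": 0, "wy": 0, "wz": 0, "grip": 255}, {"tx": 0, "ty": 0, "tz": 0.002, "wx": 0, "wy": 0, "wz": 0, "grip": 255}, {"tx": 0, "ty": 0, "tz": 0.003, "wx": 0, "wy": 0, "wz": 0, "grip": 255}, {"tx": 0, "ty": 0, "tz": 0.004, "wx": 0, "wy": 0, "wz": 0, "grip": 255}, {"tx": 0, "ty": 0, "tz": 0.005, "wx": 0, "wy": 0, "wz": 0, "grip": 255}, {"tx": 0, "ty": 0, "tz": 0.005, "wx": 0, "wy": 0, "wz": 0, "grip": 255}, {"tx": 0, "ty": 0, "tz": 0.005, "wx": 0, "wy": 0, "wz": 0, "grip": 255}, {"tx": 0, "ty": 0, "tz": 0.005, "wx": 0, "wy": 0, "wz": 0, "grip": 255}, {"tx": 0, "ty": 0, "tz": 0.005, "wx": 0, "wy": 0, "wz": 0, "grip": 255}, {"tx": 0, "ty": 0, "tz": 0.005, "wx": 0, "wy": 0, "wz": 0, "grip": 255}]}}

```text
time_s: 14.42
tcp_pos: [0.5103, -0.3189, 0.0409]
tcp_rot: [0.77, 0.638, 0.0, 0.0]
force: [-4.3, 1.4, 9.0]
grip_width: 0.0454
grip_force: 30.0
```

Emit:
{"name": "apply_moves", "arguments": {"series": [{"tx": 0, "ty": 0, "tz": -0.003, "wx": 0, "wy": 0, "wz": 0, "grip": 255}, {"tx": 0, "ty": 0, "tz": -0.003, "wx": 0, "wy": 0, "wz": 0, "grip": 100}, {"tx": 0, "ty": 0, "tz": -0.003, "wx": 0, "wy": 0, "wz": 0, "grip": 60}, {"tx": 0, "ty": 0, "tz": -0.003, "wx": 0, "wy": 0, "wz": 0, "grip": 0}, {"tx": 0, "ty": 0, "tz": -0.003, "wx": 0, "wy": 0, "wz": 0, "grip": 0}, {"tx": 0, "ty": 0, "tz": -0.003, "wx": 0, "wy": 0, "wz": 0, "grip": 0}, {"tx": 0, "ty": 0, "tz": -0.003, "wx": 0, "wy": 0, "wz": 0, "grip": 0}, {"tx": 0, "ty": 0, "tz": -0.05, "wx": 0, "wy": 0, "wz": 0, "grip": 0}, {"tx": 0, "ty": 0, "tz": -0.13, "wx": 0, "wy": 0, "wz": 0, "grip": 0}, {"tx": 0, "ty": 0, "tz": -0.25, "wx": 0, "wy": 0, "wz": 0, "grip": 0}]}}

```text
time_s: 15.25
tcp_pos: [0.5093, -0.3179, 0.1131]
tcp_rot: [0.77, 0.638, -0.0, -0.003]
force: [-0.3, -0.6, -1.3]
grip_width: 0.0884
grip_force: 0.0
```

```bash
python3 - <<'E'
from h import *
plan([((.511,-.319,.25),Rt(79.3,0)),((.50,-.14,.22),Rt(79.3,0))])
E
```

```text
t 15.25 grasp [ 0.5094 -0.318   0.1321] z [-0.004  0.005 -1.   ] q [-0.76  0.58  1.33  0.    1.23 -0.57] F [-0.3 -0.6 -1.3] w 0.0884259069007714
{'tx': -0.001, 'ty': 0.004, 'tz': -0.393, 'wx': -0.003, 'wy': -0.003, 'wz': -0.001}
{'tx': 0.578, 'ty': -0.143, 'tz': -0.29, 'wx': -0.003, 'wy': -0.003, 'wz': -0.001}
```

Emit:
{"name": "apply_moves", "arguments": {"series": [{"tx": 0, "ty": 0, "tz": -0.1, "wx": 0, "wy": 0, "wz": 0, "grip": 0}, {"tx": 0.05, "ty": 0, "tz": -0.2, "wx": 0, "wy": 0, "wz": 0.06, "grip": 0}, {"tx": 0.13, "ty": -0.02, "tz": -0.28, "wx": 0, "wy": 0, "wz": 0.14, "grip": 0}, {"tx": 0.23, "ty": -0.04, "tz": -0.33, "wx": 0, "wy": 0, "wz": 0.22, "grip": 0}, {"tx": 0.33, "ty": -0.06, "tz": -0.33, "wx": 0, "wy": 0, "wz": 0.3, "grip": 0}, {"tx": 0.42, "ty": -0.08, "tz": -0.33, "wx": 0, "wy": 0, "wz": 0.38, "grip": 0}, {"tx": 0.47, "ty": -0.08, "tz": -0.33, "wx": 0, "wy": 0, "wz": 0.46, "grip": 0}, {"tx": 0.5, "ty": -0.08, "tz": -0.33, "wx": 0, "wy": 0, "wz": 0.54, "grip": 0}, {"tx": 0.5, "ty": -0.08, "tz": -0.33, "wx": 0, "wy": 0, "wz": 0.62, "grip": 0}, {"tx": 0.5, "ty": -0.08, "tz": -0.33, "wx": 0, "wy": 0, "wz": 0.7, "grip": 0}]}}

```text
time_s: 16.08
tcp_pos: [0.5148, -0.1662, 0.2139]
tcp_rot: [0.987, 0.164, 0.0, -0.0]
force: [0.1, -1.2, 0.1]
grip_width: 0.0878
grip_force: 0.0
```

```bash
python3 - <<'E'
from h import *
from plant import ctrl
plan([((.541,-.175,.17),Rt(-10.7,0)),((.541,-.175,.077),Rt(-10.7,0))])
a=[]
for n in("side","top"):
    f=ctrl.grab_frame(n);np.savez(n+"2.npz",**f)
    a.append(cv2.resize(f["image"][180:384,130:330] if n=="side" else f["image"][150:354,250:450],None,fx=2,fy=2))
cv2.imwrite("pics/c2.png",np.hstack(a)[:,:,::-1])
E
```

```text
t 16.08 grasp [ 0.5148 -0.1662  0.2329] z [ 0.     0.001 -1.   ] q [-0.53  0.38  1.37  0.    1.39  0.71] F [ 0.1 -1.2  0.1] w 0.08784118097932914
{'tx': 0.073, 'ty': 0.056, 'tz': 0.21, 'wx': -0.0, 'wy': -0.0, 'wz': 0.344}
{'tx': 0.073, 'ty': 0.056, 'tz': 0.52, 'wx': -0.0, 'wy': -0.0, 'wz': 0.344}
```

View pics/c2.png

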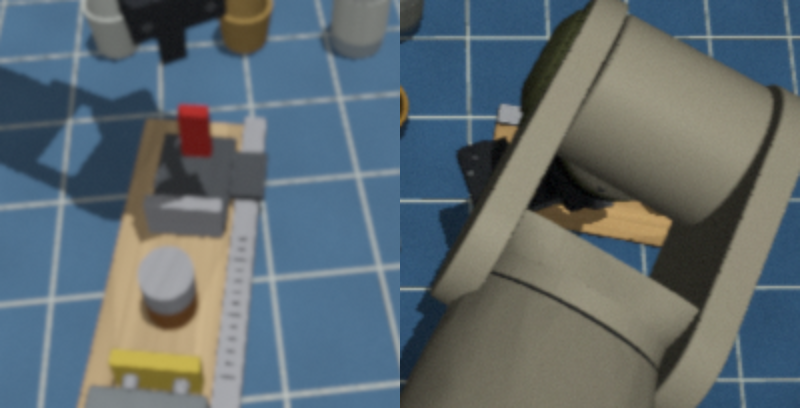

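The side crop shows the jar standing upright on the bed. Its lid is at (167,275), between the steel jaw at (185,215) and the yellow jaw at (155,368). I'll measure everything in the caliper frame.

```bash
python3 - <<'E'
from h import *
yaw=np.radians(-10.7);ex=np.array([np.cos(yaw),np.sin(yaw),0]);ey=np.array([-np.sin(yaw),np.cos(yaw),0])
A=np.array([.500,-.378,0]);C=lambda P:np.stack([(P-A)@ex,(P-A)@ey,P[...,2]],-1)
for n in("top0","side0","side2"):
    f=np.load(n+".npz");P=cloud(f);H=hsv(f).astype(int);Q=C(P);h,s,v=H[...,0],H[...,1],H[...,2]
    inx=abs(Q[...,0])<.03
    yel=(h>22)&(h<34)&(s>150)&(v>90)&inx&(abs(Q[...,1])<.03)
    print(n)
    for lo,hi in((.02,.05),(.05,.061),(.061,.075)):
        m=yel&(Q[...,2]>lo)&(Q[...,2]<hi)
        if m.sum()>5: print(" yel z",lo,m.sum(),"y",np.percentile(Q[m][:,1],[5,50,95]).round(4),"x",np.percentile(Q[m][:,0],[2,98]).round(3))
    st=(abs(Q[...,0])<.03)&(Q[...,1]>.085)&(Q[...,1]<.15)&(Q[...,2]>.035)&(Q[...,2]<.06)&(s<90)
    if st.sum()>5:print(" steel face",st.sum(),np.percentile(Q[st][:,1],[5,25,50,75,95]).round(4))
    st=(abs(Q[...,0])<.03)&(Q[...,1]>.085)&(Q[...,1]<.16)&(Q[...,2]>.061)&(Q[...,2]<.07)&(s<90)
    if st.sum()>5:print(" steel top",st.sum(),np.percentile(Q[st][:,1],[5,25,50,75,95]).round(4))
    red=((h<6)|(h>174))&(s>170)&(v>80)&(Q[...,2]>.05)&(Q[...,2]<.11)&(Q[...,1]>.1)&(Q[...,1]<.3)
    for lo,hi in((.05,.09),(.094,.105)):
        m=red&(Q[...,2]>lo)&(Q[...,2]<hi)
        if m.sum()>5:print(" red z",lo,m.sum(),"y",np.percentile(Q[m][:,1],[5,50,95]).round(4),"x",np.percentile(Q[m][:,0],[5,50,95]).round(4))
print("jar",C(np.array([.5103,-.3189,0])))
f=np.load("side2.npz");Q=C(cloud(f));H=hsv(f)
m=(abs(Q[...,2]-.074)<.005)&(abs(Q[...,1]-.06)<.04)&(abs(Q[...,0])<.04)&(H[...,1]<80);print("lid",np.percentile(Q[m],[2,50,98],axis=0).round(4))
E
```

```text
top0
 yel z 0.05 13 y [-0.0063 -0.0017 -0.0012] x [-0.028  0.024]
 yel z 0.061 153 y [-0.0121 -0.0064 -0.0015] x [-0.028  0.029]
 steel face 69 [0.1338 0.1339 0.1341 0.1344 0.1346]
 steel top 156 [0.1234 0.1257 0.129  0.1318 0.1342]
 red z 0.094 83 y [0.2023 0.208  0.2136] x [-0.0124  0.0003  0.0129]
side0
 yel z 0.02 89 y [-0.0131 -0.0126 -0.0121] x [-0.029  0.014]
 yel z 0.05 80 y [-0.0132 -0.0126 -0.0121] x [-0.028  0.028]
 yel z 0.061 298 y [-0.0126 -0.0085 -0.0033] x [-0.029  0.029]
 steel face 226 [0.1224 0.1228 0.1232 0.1235 0.1241]
 steel top 232 [0.1227 0.1243 0.1275 0.1311 0.134 ]
 red z 0.05 161 y [0.2002 0.2012 0.2021] x [-0.0081  0.0035  0.0149]
 red z 0.094 67 y [0.2015 0.2047 0.2107] x [-0.0083  0.0029  0.014 ]
side2
 yel z 0.02 83 y [-0.0131 -0.0126 -0.0121] x [-0.028  0.014]
 yel z 0.05 80 y [-0.0132 -0.0126 -0.0121] x [-0.028  0.029]
 yel z 0.061 174 y [-0.0128 -0.0108 -0.0046] x [-0.029  0.028]
 steel face 224 [0.1223 0.1228 0.1231 0.1235 0.124 ]
 steel top 233 [0.1227 0.1245 0.1275 0.131  0.1337]
 red z 0.05 165 y [0.1999 0.2012 0.2022] x [-0.0087  0.0031  0.015 ]
 red z 0.094 71 y [0.2004 0.2044 0.2102] x [-0.0081  0.0031  0.0136]
jar [-0.00085199  0.05998478  0.        ]
lid [[-0.0198  0.0372  0.072 ]
 [ 0.001   0.0576  0.0742]
 [ 0.0214  0.0794  0.0764]]
```

Emit:
{"name": "apply_moves", "arguments": {"series": [{"tx": 0.03, "ty": 0.02, "tz": 0.0, "wx": 0, "wy": 0, "wz": 0.07, "grip": 110}, {"tx": 0.06, "ty": 0.04, "tz": 0.02, "wx": 0, "wy": 0, "wz": 0.15, "grip": 110}, {"tx": 0.071, "ty": 0.051, "tz": 0.05, "wx": 0, "wy": 0, "wz": 0.23, "grip": 110}, {"tx": 0.071, "ty": 0.051, "tz": 0.1, "wx": 0, "wy": 0, "wz": 0.31, "grip": 110}, {"tx": 0.071, "ty": 0.051, "tz": 0.15, "wx": 0, "wy": 0, "wz": 0.344, "grip": 110}, {"tx": 0.071, "ty": 0.051, "tz": 0.2, "wx": 0, "wy": 0, "wz": 0.344, "grip": 110}, {"tx": 0.071, "ty": 0.051, "tz": 0.25, "wx": 0, "wy": 0, "wz": 0.344, "grip": 110}, {"tx": 0.071, "ty": 0.051, "tz": 0.28, "wx": 0, "wy": 0, "wz": 0.344, "grip": 110}, {"tx": 0.071, "ty": 0.051, "tz": 0.3, "wx": 0, "wy": 0, "wz": 0.344, "grip": 110}, {"tx": 0.071, "ty": 0.051, "tz": 0.3, "wx": 0, "wy": 0, "wz": 0.344, "grip": 110}]}}

```text
time_s: 17.02
tcp_pos: [0.5396, -0.1743, 0.1229]
tcp_rot: [0.996, -0.091, -0.001, -0.001]
force: [-0.3, 0.3, -0.2]
grip_width: 0.0502
grip_force: 0.0
```

```bash
python3 - <<'E'
from h import *
plan([((.540,-.174,.077),Rt(-10.7,0))])
E
```

```text
t 17.02 grasp [ 0.5396 -0.1744  0.1419] z [-0.001  0.002 -1.   ] q [-0.52  0.52  1.43  0.    1.2   1.23] F [-0.3  0.3 -0.2] w 0.05017824276896716
{'tx': 0.002, 'ty': -0.001, 'tz': 0.216, 'wx': -0.001, 'wy': 0.001, 'wz': 0.004}
```

Next I'll descend to the fin and close on it in small steps.

Emit:
{"name": "apply_moves", "arguments": {"series": [{"tx": 0.002, "ty": 0, "tz": 0.05, "wx": 0, "wy": 0, "wz": 0, "grip": 110}, {"tx": 0.002, "ty": 0, "tz": 0.11, "wx": 0, "wy": 0, "wz": 0, "grip": 110}, {"tx": 0.002, "ty": 0, "tz": 0.16, "wx": 0, "wy": 0, "wz": 0, "grip": 110}, {"tx": 0.002, "ty": 0, "tz": 0.2, "wx": 0, "wy": 0, "wz": 0, "grip": 110}, {"tx": 0.002, "ty": 0, "tz": 0.214, "wx": 0, "wy": 0, "wz": 0, "grip": 110}, {"tx": 0.002, "ty": 0, "tz": 0.216, "wx": 0, "wy": 0, "wz": 0, "grip": 140}, {"tx": 0.002, "ty": 0, "tz": 0.216, "wx": 0, "wy": 0, "wz": 0, "grip": 170}, {"tx": 0.002, "ty": 0, "tz": 0.216, "wx": 0, "wy": 0, "wz": 0, "grip": 190}, {"tx": 0.002, "ty": 0, "tz": 0.216, "wx": 0, "wy": 0, "wz": 0, "grip": 205}, {"tx": 0.002, "ty": 0, "tz": 0.216, "wx": 0, "wy": 0, "wz": 0, "grip": 255}]}}

```text
time_s: 17.85
tcp_pos: [0.5408, -0.1746, 0.0597]
tcp_rot: [0.996, -0.091, 0.001, -0.0]
force: [-0.1, 0.7, -0.2]
grip_width: 0.019
grip_force: 0.0
```

Emit:
{"name": "apply_moves", "arguments": {"series": [{"tx": 0, "ty": 0, "tz": 0, "wx": 0, "wy": 0, "wz": 0, "grip": 255}, {"tx": 0, "ty": 0, "tz": 0, "wx": 0, "wy": 0, "wz": 0, "grip": 255}, {"tx": 0, "ty": 0, "tz": 0, "wx": 0, "wy": 0, "wz": 0, "grip": 255}, {"tx": 0, "ty": 0, "tz": 0, "wx": 0, "wy": 0, "wz": 0, "grip": 255}, {"tx": 0, "ty": 0, "tz": 0, "wx": 0, "wy": 0, "wz": 0, "grip": 255}, {"tx": 0, "ty": 0, "tz": 0, "wx": 0, "wy": 0, "wz": 0, "grip": 255}, {"tx": 0, "ty": 0, "tz": 0, "wx": 0, "wy": 0, "wz": 0, "grip": 255}, {"tx": 0, "ty": 0, "tz": 0, "wx": 0, "wy": 0, "wz": 0, "grip": 255}, {"tx": 0, "ty": 0, "tz": 0, "wx": 0, "wy": 0, "wz": 0, "grip": 255}, {"tx": 0, "ty": 0, "tz": 0, "wx": 0, "wy": 0, "wz": 0, "grip": 255}]}}

```text
time_s: 18.68
tcp_pos: [0.5407, -0.1744, 0.0595]
tcp_rot: [0.996, -0.091, 0.0, -0.0]
force: [0.1, 2.6, 5.4]
grip_width: 0.0138
grip_force: 30.0
```

```bash
cat >> h.py <<'E'
yaw=np.radians(-10.7);ex=np.array([np.cos(yaw),np.sin(yaw),0]);ey=np.array([-np.sin(yaw),np.cos(yaw),0]);A=np.array([.500,-.378,0])
def cal(P): P=np.asarray(P);return np.stack([(P-A)@ex,(P-A)@ey,P[...,2]],-1)
def look(tag):
    from plant import ctrl
    f=ctrl.grab_frame("side");np.savez(tag+".npz",**f);Q=cal(cloud(f));H=hsv(f).astype(int);h,s,v=H[...,0],H[...,1],H[...,2]
    def pr(n,m):
        if m.sum()>5: print(n,m.sum(),"y",np.percentile(Q[m][:,1],[5,50,95]).round(4),"x",np.percentile(Q[m][:,0],[5,50,95]).round(4))
    pr("yellow back",(h>22)&(h<34)&(s>150)&(v>90)&(abs(Q[...,0])<.03)&(abs(Q[...,1])<.04)&(Q[...,2]>.03)&(Q[...,2]<.06))
    pr("red",((h<6)|(h>174))&(s>170)&(v>80)&(Q[...,2]>.05)&(Q[...,2]<.09)&(Q[...,1]<.3))
    pr("lid",(abs(Q[...,2]-.074)<.004)&(Q[...,1]<.09)&(Q[...,1]>-.005)&(abs(Q[...,0])<.04)&(s<80))
    S=ctrl.sense();R=Ro.from_quat(S["tcp_rot"]);print("grasp cal",cal(S["tcp_pos"]-.019*R.as_matrix()[:,2]).round(4),"F cal",round(S["force"]@ex,1),round(S["force"]@ey,1),round(S["force"][2],1))
    return f
E
python3 - <<'E'
from h import *
f=look("side3")
g=cal([0,0,0])
plan([(A+.001*ex+y*ey+[0,0,.077],Rt(-10.7,0)) for y in(.180,.155)])
E
```

```text
yellow back 136 y [-0.0131 -0.0126 -0.0121] x [-0.0277  0.0004  0.0201]
lid 623 y [0.0391 0.0576 0.077 ] x [-0.0178  0.001   0.0195]
grasp cal [0.0022 0.2076 0.0785] F cal -0.2 1.1 6.2
t 18.73 grasp [ 0.5407 -0.1744  0.0785] z [ 0.001  0.001 -1.   ] q [-0.52  0.6   1.49  0.    1.05  1.23] F [0.  1.1 6.2] w 0.013927783313788853
{'tx': -0.004, 'ty': 0.092, 'tz': 0.005, 'wx': -0.0, 'wy': -0.001, 'wz': 0.003}
{'tx': -0.005, 'ty': 0.175, 'tz': 0.005, 'wx': -0.0, 'wy': -0.001, 'wz': 0.003}
```

Emit:
{"name": "apply_moves", "arguments": {"series": [{"tx": 0, "ty": 0.008, "tz": 0, "wx": 0, "wy": 0, "wz": 0, "grip": 255}, {"tx": 0, "ty": 0.022, "tz": 0, "wx": 0, "wy": 0, "wz": 0, "grip": 255}, {"tx": 0, "ty": 0.038, "tz": 0, "wx": 0, "wy": 0, "wz": 0, "grip": 255}, {"tx": 0, "ty": 0.055, "tz": 0, "wx": 0, "wy": 0, "wz": 0, "grip": 255}, {"tx": 0, "ty": 0.072, "tz": 0, "wx": 0, "wy": 0, "wz": 0, "grip": 255}, {"tx": 0, "ty": 0.087, "tz": 0, "wx": 0, "wy": 0, "wz": 0, "grip": 255}, {"tx": 0, "ty": 0.1, "tz": 0, "wx": 0, "wy": 0, "wz": 0, "grip": 255}, {"tx": 0, "ty": 0.11, "tz": 0, "wx": 0, "wy": 0, "wz": 0, "grip": 255}, {"tx": 0, "ty": 0.117, "tz": 0, "wx": 0, "wy": 0, "wz": 0, "grip": 255}, {"tx": 0, "ty": 0.122, "tz": 0, "wx": 0, "wy": 0, "wz": 0, "grip": 255}]}}

```text
time_s: 19.57
tcp_pos: [0.5341, -0.2096, 0.0595]
tcp_rot: [0.996, -0.091, 0.0, -0.001]
force: [0.3, 7.4, 6.2]
grip_width: 0.0137
grip_force: 30.0
```

Emit:
{"name": "apply_moves", "arguments": {"series": [{"tx": 0, "ty": 0.006, "tz": 0, "wx": 0, "wy": 0, "wz": 0, "grip": 255}, {"tx": 0, "ty": 0.012, "tz": 0, "wx": 0, "wy": 0, "wz": 0, "grip": 255}, {"tx": 0, "ty": 0.018, "tz": 0, "wx": 0, "wy": 0, "wz": 0, "grip": 255}, {"tx": 0, "ty": 0.025, "tz": 0, "wx": 0, "wy": 0, "wz": 0, "grip": 255}, {"tx": 0, "ty": 0.032, "tz": 0, "wx": 0, "wy": 0, "wz": 0, "grip": 255}, {"tx": 0, "ty": 0.039, "tz": 0, "wx": 0, "wy": 0, "wz": 0, "grip": 255}, {"tx": 0, "ty": 0.046, "tz": 0, "wx": 0, "wy": 0, "wz": 0, "grip": 255}, {"tx": 0, "ty": 0.053, "tz": 0, "wx": 0, "wy": 0, "wz": 0, "grip": 255}, {"tx": 0, "ty": 0.059, "tz": 0, "wx": 0, "wy": 0, "wz": 0, "grip": 255}, {"tx": 0, "ty": 0.063, "tz": 0, "wx": 0, "wy": 0, "wz": 0, "grip": 255}]}}

```text
time_s: 20.4
tcp_pos: [0.5307, -0.2279, 0.0595]
tcp_rot: [0.996, -0.091, 0.0, -0.001]
force: [1.0, 8.5, 7.4]
grip_width: 0.0137
grip_force: 30.0
```

```bash
python3 - <<'E'
from h import *
f=look("side4")
cv2.imwrite("pics/s4.png",cv2.resize(f["image"][180:384,130:330,::-1],None,fx=2.9,fy=2.9))
plan([(A+.002*ex+.124*ey+[0,0,.0785],Rt(-10.7,0))])
E
```

```text
yellow back 140 y [-0.0131 -0.0126 -0.0122] x [-0.0274  0.0002  0.0197]
lid 653 y [0.0255 0.0439 0.0637] x [-0.0177  0.0013  0.0197]
grasp cal [0.0022 0.153  0.0785] F cal -1.3 7.1 7.8
t 20.45 grasp [ 0.5306 -0.2281  0.0785] z [ 0.001  0.002 -1.   ] q [-0.61  0.61  1.46  0.    1.07  1.14] F [0.1 7.2 7.8] w 0.014281132663266131
{'tx': -0.001, 'ty': 0.097, 'tz': -0.0, 'wx': -0.002, 'wy': -0.0, 'wz': 0.003}
```

View pics/s4.png

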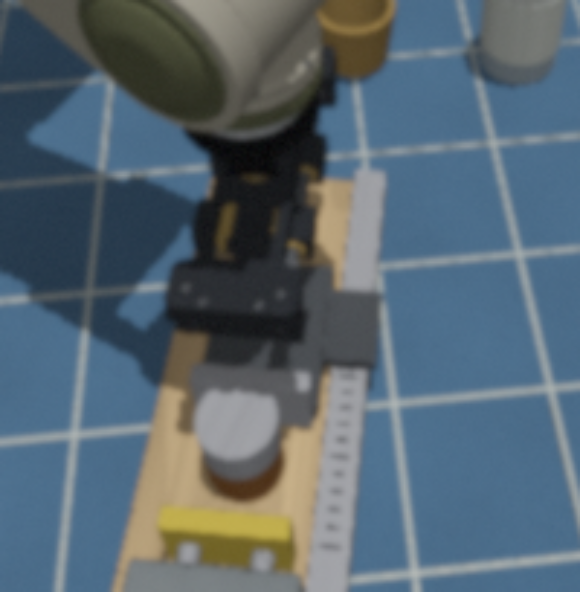

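The steel jaw at crop (255,385) is now pushing the jar, which is upright and centred with its lid at (237,432), toward the yellow jaw. There are 29 mm left to go.

Emit:
{"name": "apply_moves", "arguments": {"series": [{"tx": 0, "ty": 0.005, "tz": 0, "wx": 0, "wy": 0, "wz": 0, "grip": 255}, {"tx": 0, "ty": 0.013, "tz": 0, "wx": 0, "wy": 0, "wz": 0, "grip": 255}, {"tx": 0, "ty": 0.022, "tz": 0, "wx": 0, "wy": 0, "wz": 0, "grip": 255}, {"tx": 0, "ty": 0.031, "tz": 0, "wx": 0, "wy": 0, "wz": 0, "grip": 255}, {"tx": 0, "ty": 0.04, "tz": 0, "wx": 0, "wy": 0, "wz": 0, "grip": 255}, {"tx": 0, "ty": 0.048, "tz": 0, "wx": 0, "wy": 0, "wz": 0, "grip": 255}, {"tx": 0, "ty": 0.055, "tz": 0, "wx": 0, "wy": 0, "wz": 0, "grip": 255}, {"tx": 0, "ty": 0.061, "tz": 0, "wx": 0, "wy": 0, "wz": 0, "grip": 255}, {"tx": 0, "ty": 0.065, "tz": 0, "wx": 0, "wy": 0, "wz": 0, "grip": 255}, {"tx": 0, "ty": 0.068, "tz": 0, "wx": 0, "wy": 0, "wz": 0, "grip": 255}]}}

```text
time_s: 21.28
tcp_pos: [0.5269, -0.2479, 0.0595]
tcp_rot: [0.996, -0.091, 0.0, -0.001]
force: [-0.1, 7.8, 8.2]
grip_width: 0.0137
grip_force: 30.0
```

Emit:
{"name": "apply_moves", "arguments": {"series": [{"tx": 0, "ty": 0.003, "tz": 0, "wx": 0, "wy": 0, "wz": 0, "grip": 255}, {"tx": 0, "ty": 0.006, "tz": 0, "wx": 0, "wy": 0, "wz": 0, "grip": 255}, {"tx": 0, "ty": 0.009, "tz": 0, "wx": 0, "wy": 0, "wz": 0, "grip": 255}, {"tx": 0, "ty": 0.012, "tz": 0, "wx": 0, "wy": 0, "wz": 0, "grip": 255}, {"tx": 0, "ty": 0.015, "tz": 0, "wx": 0, "wy": 0, "wz": 0, "grip": 255}, {"tx": 0, "ty": 0.018, "tz": 0, "wx": 0, "wy": 0, "wz": 0, "grip": 255}, {"tx": 0, "ty": 0.02, "tz": 0, "wx": 0, "wy": 0, "wz": 0, "grip": 255}, {"tx": 0, "ty": 0.021, "tz": 0, "wx": 0, "wy": 0, "wz": 0, "grip": 255}, {"tx": 0, "ty": 0.022, "tz": 0, "wx": 0, "wy": 0, "wz": 0, "grip": 255}, {"tx": 0, "ty": 0.022, "tz": 0, "wx": 0, "wy": 0, "wz": 0, "grip": 255}]}}

```text
time_s: 22.12
tcp_pos: [0.5257, -0.254, 0.0595]
tcp_rot: [0.996, -0.091, 0.0, -0.002]
force: [1.6, 9.2, 8.6]
grip_width: 0.0136
grip_force: 30.0
```

```bash
python3 - <<'E'
from h import *
f=look("side5")
E
```

```text
yellow back 126 y [-0.0164 -0.016  -0.0154] x [-0.028   0.0011  0.0231]
lid 717 y [-0.0011  0.0175  0.0367] x [-0.0178  0.0012  0.0195]
grasp cal [0.0023 0.1266 0.0785] F cal 0.2 9.4 7.9
```

Emit:
{"name": "apply_moves", "arguments": {"series": [{"tx": 0, "ty": 0.002, "tz": 0, "wx": 0, "wy": 0, "wz": 0, "grip": 255}, {"tx": 0, "ty": 0.004, "tz": 0, "wx": 0, "wy": 0, "wz": 0, "grip": 255}, {"tx": 0, "ty": 0.006, "tz": 0, "wx": 0, "wy": 0, "wz": 0, "grip": 255}, {"tx": 0, "ty": 0.008, "tz": 0, "wx": 0, "wy": 0, "wz": 0, "grip": 255}, {"tx": 0, "ty": 0.009, "tz": 0, "wx": 0, "wy": 0, "wz": 0, "grip": 255}, {"tx": 0, "ty": 0.009, "tz": 0, "wx": 0, "wy": 0, "wz": 0, "grip": 255}, {"tx": 0, "ty": 0.009, "tz": 0, "wx": 0, "wy": 0, "wz": 0, "grip": 255}, {"tx": 0, "ty": 0.009, "tz": 0, "wx": 0, "wy": 0, "wz": 0, "grip": 255}, {"tx": 0, "ty": 0.009, "tz": 0, "wx": 0, "wy": 0, "wz": 0, "grip": 255}, {"tx": 0, "ty": 0.009, "tz": 0, "wx": 0, "wy": 0, "wz": 0, "grip": 255}]}}

```text
time_s: 23.0
tcp_pos: [0.5253, -0.2564, 0.0595]
tcp_rot: [0.996, -0.091, 0.0, -0.002]
force: [1.6, 11.5, 9.4]
grip_width: 0.0133
grip_force: 30.0
```

```bash
python3 - <<'E'
from h import *
f=look("side6")
E
```

```text
yellow back 98 y [-0.019  -0.0184 -0.0178] x [-0.0276  0.0007  0.0226]
lid 699 y [-0.0022  0.0157  0.0349] x [-0.0176  0.0012  0.0194]
grasp cal [0.0023 0.1241 0.0785] F cal -1.2 9.4 8.8
```

The yellow jaw has given 5.8 mm. Now I'll let go and rise.

Emit:
{"name": "apply_moves", "arguments": {"series": [{"tx": 0, "ty": 0, "tz": 0, "wx": 0, "wy": 0, "wz": 0, "grip": 210}, {"tx": 0, "ty": 0, "tz": 0, "wx": 0, "wy": 0, "wz": 0, "grip": 180}, {"tx": 0, "ty": 0, "tz": 0, "wx": 0, "wy": 0, "wz": 0, "grip": 140}, {"tx": 0, "ty": 0, "tz": 0, "wx": 0, "wy": 0, "wz": 0, "grip": 120}, {"tx": 0, "ty": 0, "tz": 0, "wx": 0, "wy": 0, "wz": 0, "grip": 120}, {"tx": 0, "ty": 0, "tz": -0.04, "wx": 0, "wy": 0, "wz": 0, "grip": 120}, {"tx": 0, "ty": 0, "tz": -0.12, "wx": 0, "wy": 0, "wz": 0, "grip": 120}, {"tx": 0, "ty": 0, "tz": -0.22, "wx": 0, "wy": 0, "wz": 0, "grip": 120}, {"tx": 0, "ty": 0, "tz": -0.3, "wx": 0, "wy": 0, "wz": 0, "grip": 120}, {"tx": 0, "ty": 0, "tz": -0.33, "wx": 0, "wy": 0, "wz": 0, "grip": 120}]}}

```text
time_s: 23.88
tcp_pos: [0.5258, -0.2591, 0.1612]
tcp_rot: [0.996, -0.091, 0.002, 0.001]
force: [0.2, -0.5, 1.0]
grip_width: 0.0465
grip_force: 0.0
```

```bash
python3 - <<'E'
from h import *
f=look("side7")
cv2.imwrite("pics/s7.png",cv2.resize(f["image"][150:384,130:390,::-1],None,fx=2.5,fy=2.5))
E
```

```text
yellow back 92 y [-0.0189 -0.0185 -0.0178] x [-0.0265  0.0019  0.0245]
red 164 y [0.1165 0.1175 0.1185] x [-0.0087  0.0042  0.0161]
lid 706 y [-0.002   0.0155  0.0346] x [-0.0175  0.0012  0.0198]
grasp cal [0.0033 0.1216 0.1802] F cal -0.3 -0.0 1.8
```

View pics/s7.png

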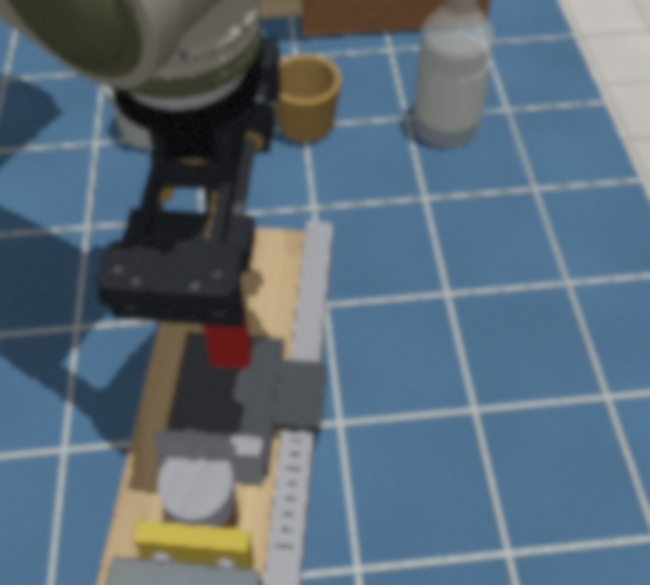

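The jar at crop (197,490) is nipped upright between the steel and yellow jaws. The yellow jaw is pushed back 5.9 mm, the gripper is clear of everything, and the bystanders are where they were. I'll hand the job in.

```bash
python3 -c "
from plant import ctrl
print(ctrl.close_job())"
```

```text
the job is handed in; nothing more can be done
None
```

The jar is nipped upright between the caliper's jaws with the yellow jaw pushed back about 5.9 mm and the gripper clear, and I handed the job in at about 24 s; the hand-in returned no verdict.

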